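# Sort the trims and close the buckle box

### The arm

A 6-joint arm with a two-finger parallel gripper is mounted at the origin on the work surface. World frame = base frame: x ahead of the robot, y to its left, z up, the work surface at z = 0. Lengths are in m, angles in rad, forces in N, time in s.
With the tool pointing down it reaches from about 0.35 to 0.85 m from the base axis. Payload 8.1 kg.
Tool frame: the origin (TCP) lies at the very end of the fingers, on their centre line; the grasp point (between the pads) lies 19 mm behind it; z points along the fingers, y is the line along which they close (so a half turn about z gives the same grasp; the last joint's range is limited). The gripper opens to 93 mm and grips with 3 to 60 N. Pads are 15 mm wide; open, the fingers measure 128 mm over their backs; the gripper's body (75 mm by 188 mm) begins 65 mm behind the grasp point.
Start: joints at [1.167, 0.13, 1.488, -0, 1.523, -0.085], TCP at [0.188, 0.57, 0.219] pointing down, gripper open.
Joint ranges: [-2.96, 2.96], [-0.89, 2.26], [0.02, 2.5], [-1.34, 4.48], [0, 2.73], [-2.66, 2.66]. Speed limits (rad/s): [2.39, 2.39, 2.79, 3.14, 3.14, 3.14].

### API

Orientations are given as a rotation vector (axis times angle).
In Python, from plant import monitor, eyes, ticket gives the robot as it stands.
- The arm moves only by the tool arm_command, never from a script. Its argument "deltas" is a list that holds one entry, the list of rows, each a list of 6 numbers: the shift along the world's x, y, z in cm, then the turn, a rotation vector about the world's x, y, z in degrees. In form: [[[tx, ty, tz, rx, ry, rz], ...]]. A call has 1 to 12 rows; each row shifts and turns the commanded pose from where the row before left it; what a row does not reach is not made up. A row lasts 1/12 s, in which the tool goes at most 41.7 mm and 7.16 degrees, less where a joint would pass 70% of its speed; a pose out of reach is approached as far as the arm can. A call is refused whole if a number of a shift passes 4.17 or a number of a turn 7.16, either way. A call with a gripper value outside its range is refused whole. "gripper" is the opening, from -1 (shut) to 1 (fully open), set as the call begins (left out, the last holds). The fingers move at their own pace and stop on an object; "squeeze" is the grip in N (left out, the last holds). Time passes only in rows, so rows that do not move let the fingers close. It gives the time, the measured TCP pose, the force, the opening and the grip force at its end, in the units of the state.
- monitor.read_state(): the state, without advancing time (a new reading comes with each control period).
- eyes.read_camera(name): name is "scene" or "top" or "wrist"; returns the picture (480x640x3 uint8, blue, green, red); there is no depth.
- eyes.camera_model(name): a dict with "fx", "fy", "cx", "cy" (pixels), "k1" (the pictures are not rectified: a ray, as slopes to the right and down, at radius r is drawn at 1 + k1 r^2 times it, then the intrinsics apply), "rvec" (rotation vector, rad) and "tvec" (3), from world to camera coordinates, as OpenCV has them. Camera axes: x right, y down, z forward; pixel columns grow to the right and rows downward; lengths in m; the calibration is good to about 2 mm. A picture is of the moment at which its call begins: read the wrist's pose just before it. camera_model takes no time and is no camera call; for the wrist camera it gives the pose at the moment of the call.
- ticket.close_job(): hands the job in; it is judged then, once.
The state is a dict: "t": time; "q": joint angles; "dq": joint speeds; "joint_torque": joint torques, N m; "tool_pos": TCP position; "orientation": TCP orientation; "force": force on the tool from outside, world axes, zero at the start; "wrist_torque": the same for the moment, N m; "opening": finger opening in m; "gripper_force": force on a finger pad.
Only numpy, scipy, OpenCV 4.12 (cv2) and the standard library are available. Lean on these libraries where they do the work, as an engineer would, in place of code of your own. Each camera call takes 0.05 s, during which the arm holds its last target. There are 200 camera calls.

### The job

Clear the loose trims off the bench: lay both brass buckles flat and face up, side by side, in the low grey box that has no sample in it, and stand the thread spool and the steel press die upright each in the tray that shows a sample of its kind. Put the dark lid squarely on the buckle box so that it sits fully down; it goes down only if the buckles lie below it in a single layer. Do not push or tip the glass jar or the white bottle.

Things in the scene. Friction and masses are not known exactly. Their poses are not given: they have to be found in the camera images.
- buckle_1: Loose belt buckle: open rectangular brass frame with a steel tongue, 52 mm long (x), 38 mm wide (y), 12 mm thick, 0.07 kg, flat on the table, face up (z up). Origin: centre of underside. Grip the straight long sides (y = +-19 mm). The two buckles are alike and interchangeable.
- buckle_2: Loose belt buckle: open rectangular brass frame with a steel tongue, 52 mm long (x), 38 mm wide (y), 12 mm thick, 0.07 kg, flat on the table, face up (z up). Origin: centre of underside. Grip the straight long sides (y = +-19 mm). The two buckles are alike and interchangeable.
- spool: A loose spool of thread, upright cylinder 40 mm in diameter, 52 mm high, white ends and dark blue winding, rigid and straight-sided, 0.05 kg, standing on the table at the start. Origin: centre of the underside; z up along its axis.
- die: A loose press die of bare steel, upright stepped cylinder 52 mm high: foot 42 mm in diameter up to 12 mm, stem 26 mm in diameter from 12 to 46 mm (the part to grip), 16 mm tip above; 0.16 kg, standing on the table at the start. Origin: centre of the underside; z up along its axis.
- lid: Loose dark grey lid, 0.2 kg, lying on its plug. Plate 172 x 120 mm (x, y), top 10 mm above the origin; plug below it 136 x 84, 6 mm deep; bar handle on top 70 long (x), 16 wide (y), from the plate to 44 mm above the origin, gripped across y. Origin: centre of plug underside; z up. Seated, the plug is in the box (7 mm play each side), origin 20 mm above the box's.
- buckle_box: Fixed low open box, pale grey plastic, no sample in it: outer 158 x 106 mm (x, y), 26 mm high, walls and floor 4 mm, inside 150 x 98 mm, 22 mm deep. Origin: centre of underside; z up. For the lid to sit down contents must stay within 16 mm above the inner floor: the two buckles lie next to each other, e.g. end to end along x.
- spool_tray: Fixed open pale grey plastic tray, outer 130 x 90 mm (x, y), 22 mm high, walls and floor 4 mm. Origin: centre of underside; z up. A sample spool (40 mm across, 52 mm high) stands in it for good, axis at x = +38 mm, y = 0: it shows what the tray is for. The rest of the inner floor (x -61 to +16 mm, y -41 to +41 mm) is free. The trays differ only in the sample.
- die_tray: Fixed open pale grey plastic tray, outer 130 x 90 mm (x, y), 22 mm high, walls and floor 4 mm. Origin: centre of underside; z up. A sample press die (42 mm across, 52 mm high) stands in it for good, axis at x = +38 mm, y = 0: it shows what the tray is for. The rest of the inner floor (x -61 to +16 mm, y -41 to +41 mm) is free. The trays differ only in the sample.
- jar: Bystander: a glass jar with a yellow cap, 68 mm in diameter, 85 mm high. Origin: centre of the underside; z up. To be left alone.
- bottle: Bystander: a white plastic bottle with a blue cap, 66 mm in diameter, 190 mm high. Origin: centre of the underside; z up. To be left alone.

How it is judged:
On the way, in this order (a step that is already met when the one before it is completed fails the run):
1. both buckles lie flat in the box (x of buckle_1 in the frame of buckle_box between -0.075 and 0.075 m and y of buckle_1 in the frame of buckle_box between -0.049 and 0.049 m and z of buckle_1 in the frame of buckle_box between 0 and 0.009 m and angle between each of buckle_1, buckle_2's own z axis and vertical below 0.12 rad and x of buckle_2 in the frame of buckle_box between -0.075 and 0.075 m and y of buckle_2 in the frame of buckle_box between -0.049 and 0.049 m and z of buckle_2 in the frame of buckle_box between 0 and 0.009 m), for 0.2 s.
2. the lid is seated on the box (horizontal distance between lid and buckle_box below 0.012 m and z of lid in the frame of buckle_box between 0.017 and 0.0235 m and angle between lid's own z axis and vertical below 0.04 rad and angle between the x axis of lid and the x axis of buckle_box, either way round below 0.2 rad), for 0.2 s.
At the end, for the whole second after the job is handed in: Both buckles flat, face up, on the box floor (0.12 rad); lid fully down: origin 17-23.5 mm above the box's, within 12 mm of its centre, tilt < 0.04 rad, long sides parallel within 0.2 rad; spool and die upright (0.12 rad) on the floor of the tray with their own sample; all at rest (all of step 1 and all of step 2 and x of spool in the frame of spool_tray between -0.061 and 0.061 m and y of spool in the frame of spool_tray between -0.041 and 0.041 m and z of spool in the frame of spool_tray between 0 and 0.009 m and angle between each of spool, die's own z axis and vertical below 0.12 rad and x of die in the frame of die_tray between -0.061 and 0.061 m and y of die in the frame of die_tray between -0.041 and 0.041 m and z of die in the frame of die_tray between 0 and 0.009 m and linear speed of each of buckle_1, buckle_2, spool, die, lid below 0.02 m/s and angular speed of each of buckle_1, buckle_2, spool, die, lid below 0.3 rad/s); the robot touches nothing.
It fails at once if the jar is shifted by more than 20 mm or tipped (distance of jar from where it was at the start of the episode above 0.02 m or angle between jar's own z axis and vertical above 0.3 rad).
It fails at once if the bottle is shifted by more than 20 mm or tipped (distance of bottle from where it was at the start of the episode above 0.02 m or angle between bottle's own z axis and vertical above 0.3 rad).
It also fails if it takes over 128 s, if anything falls off the work surface, if the arm or the gripper's body presses on something with over 40 N, if the wrist force passes 120 N, or if a joint passes its speed limit or range.

## Working session

There is one attempt and no reset: what is moved stays moved. The work goes in short steps, Python scripts to look and compute and a tool call to move; the robot and the scene stay as the last step left them, time stands still between calls to the robot, and variables do not carry over. Pictures are saved under pics/ and viewed, at most 14 in all, crops included, and the job is handed in when it is done.

Besides the shell and the picture viewer there is one more tool, called by a JSON object that holds its "fn" and its "kwargs", one argument or row to a line. arm_command: Moves the arm, as the interface text tells. Its arguments: {"type":"object","properties":{"deltas":{"type":"array"},"gripper":{"type":"number"},"squeeze":{"type":"number"}},"required":["deltas"]}

```bash
ls; mkdir -p pics; cat > h.py <<'E'
import numpy as np, cv2
from plant import monitor, eyes, ticket
def model(n):
    m=eyes.camera_model(n); K=np.array([[m['fx'],0,m['cx']],[0,m['fy'],m['cy']],[0,0,1.]])
    R,_=cv2.Rodrigues(np.array(m['rvec'],float)); return K,m['k1'],R,np.array(m['tvec'],float).ravel()
def ray(mod,uv):
    K,k1,R,t=mod; uv=np.asarray(uv,float).reshape(-1,1,2)
    p=cv2.undistortPointsIter(uv,K,np.array([k1,0,0,0,0.]),None,None,(3,50,1e-9)).reshape(-1,2)
    d=np.c_[p,np.ones(len(p))]@R; return -R.T@t,d
def plane(mod,uv,z):
    c,d=ray(mod,uv); return c+d*((z-c[2])/d[:,2])[:,None]
def proj(mod,P):
    K,k1,R,t=mod
    return cv2.projectPoints(np.asarray(P,float).reshape(-1,1,3),cv2.Rodrigues(R)[0],t,K,np.array([k1,0,0,0,0.]))[0].reshape(-1,2)
E
python3 - <<'E'
from h import *
s=monitor.read_state(); print({k:np.round(v,3) for k,v in s.items()})
for n in ['scene','top','wrist']:
    im=eyes.read_camera(n); cv2.imwrite(f'pics/{n}0.png',im)
    m=model(n); print(n,m[0][0,0],m[1],(-m[2].T@m[3]).round(3),m[2][2].round(3))
E
```

```text
pics
{'t': np.float64(0.0), 'q': array([ 1.167,  0.131,  1.489, -0.   ,  1.523, -0.085]), 'dq': array([-0.002, -0.001, -0.001,  0.001,  0.   ,  0.002]), 'joint_torque': array([ 0.0000e+00, -5.5986e+01, -4.9174e+01,  7.7000e-02,  3.6000e-02,
       -0.0000e+00]), 'tool_pos': array([0.188, 0.569, 0.218]), 'orientation': array([-4.990e-01, -3.101e+00,  3.000e-03]), 'force': array([ 0.081,  0.283, -0.26 ]), 'wrist_torque': array([ 0.026,  0.028, -0.03 ]), 'gripper_force': np.float64(0.0), 'opening': np.float64(0.093)}
scene 478.2502754562852 0.038193620250187015 [1.238 0.139 0.758] [-0.682 -0.129 -0.72 ]
top 515.2748086991096 -0.07100725302530843 [0.464 0.016 1.283] [ 0.072 -0.007 -0.997]
wrist 380.9397355242891 -0.002597047325325637 [0.11  0.596 0.384] [ 0.278 -0.092 -0.956]
```

View pics/top0.png

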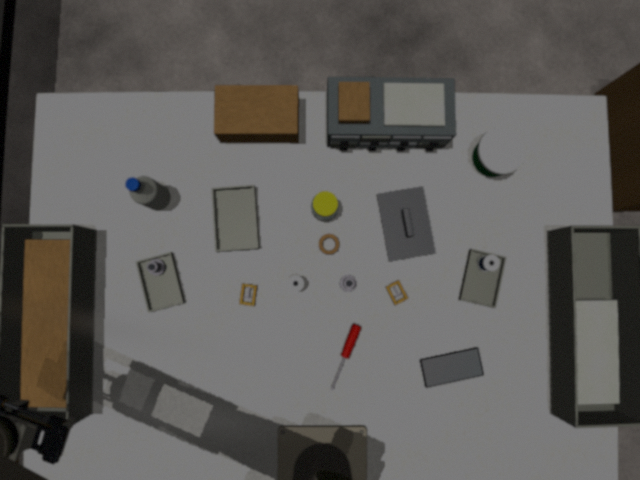

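View pics/scene0.png

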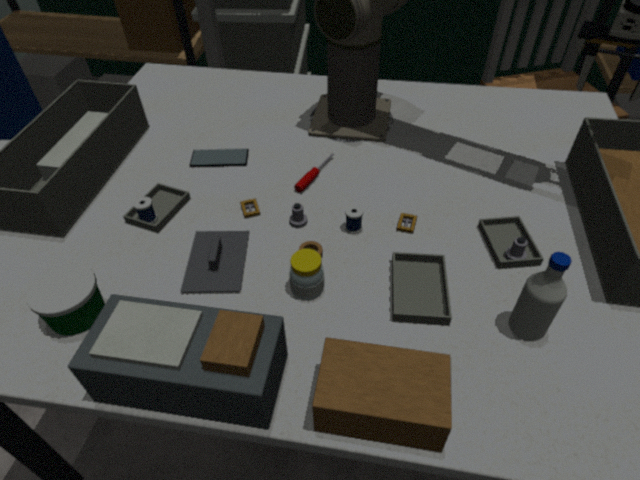

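The top view (up is +x, left is +y) shows:
- die tray at (161,282), sample at (157,267)
- box at (236,219)
- bottle at (150,190) and jar at (325,205)
- buckles at (249,294) and (397,292)
- spool at (298,283) and die at (348,283)
- lid at (406,223)
- spool tray at (482,278)

The scene view shows the same layout from the front.

```bash
python3 - <<'E'
from h import *
im=cv2.imread('pics/top0.png'); m=model('top')
g=cv2.cvtColor(im,cv2.COLOR_BGR2GRAY); hsv=cv2.cvtColor(im,cv2.COLOR_BGR2HSV)
sm=cv2.imread('pics/scene0.png'); ms=model('scene')
def P(n,uv,z): print(n,plane(m,uv,z)[0].round(3))
for n,uv,z in [('bottlecap',(133,184),.19),('jarcap',(325,203),.085),('spool',(297,282),.052),('die',(348,281),.052),('spoolsample',(491,262),.056),('diesample',(157,265),.056)]: P(n,uv,z)
# rectangles: dark edges/gray regions by threshold relative to the table
print('grey',[(k,im[y,x].tolist()) for k,x,y in [('table',280,330),('box',236,219),('lid',390,215),('tray',480,285),('dtray',165,290),('buck',244,294)]])
for n,(x0,y0,x1,y1),z in [('box',(200,175,275,262),.026),('stray',(450,240,515,315),.022),('dtray',(130,245,195,320),.022),('lid',(365,180,445,270),.010)]:
    c=g[y0:y1,x0:x1]; mk=((c<135)).astype(np.uint8)*255
    mk=cv2.morphologyEx(mk,cv2.MORPH_CLOSE,np.ones((3,3)))
    cs,_=cv2.findContours(mk,cv2.RETR_EXTERNAL,cv2.CHAIN_APPROX_NONE); k=max(cs,key=cv2.contourArea)
    w=plane(m,k.reshape(-1,2)+[x0,y0],z)[:,:2]
    r=cv2.minAreaRect((w*1000).astype(np.float32)); print(n,np.round(r[0],1),np.round(r[1],1),round(r[2],1))
mk=cv2.inRange(hsv,(8,110,60),(30,255,255))
cs,_=cv2.findContours(mk,cv2.RETR_EXTERNAL,cv2.CHAIN_APPROX_NONE)
for k in cs:
    if 40<cv2.contourArea(k)<900:
        w=plane(m,k.reshape(-1,2),.012)[:,:2]; r=cv2.minAreaRect((w*1000).astype(np.float32)); print('brass',k.mean(0),np.round(r[0],1),np.round(r[1],1),round(r[2],1))
E
```

```text
bottlecap [0.669 0.411 0.19 ]
jarcap [ 0.644 -0.006  0.085]
spool [0.459 0.06  0.052]
die [ 0.461 -0.061  0.052]
spoolsample [ 0.506 -0.406  0.056]
diesample [0.498 0.396 0.056]
grey [('table', [124, 122, 124]), ('box', [95, 103, 105]), ('lid', [74, 73, 73]), ('tray', [86, 93, 93]), ('dtray', [96, 104, 104]), ('buck', [84, 89, 95])]
box [615.9 210.3] [214.1 183.8] 0.4
stray [ 470.9 -395.1] [161.7 184.2] 89.2
dtray [458.3 393.7] [182.9 159.8] 0.8
lid [ 602.3 -206.4] [199.6 224.8] 89.7
brass [[247.98387097 294.14516129]] [428.  182.4] [35.6 48.1] 82.3
brass [[396.5        292.33928571]] [ 433.5 -182.8] [49.4 34.4] 26.3
brass [[328.55769231 243.59615385]] [552.2 -16.9] [44.6 44.5] 0.0
brass [[324.88405797 203.71014493]] [652.   -7.1] [60.3 59.8] 0.1
```

View pics/wrist0.png

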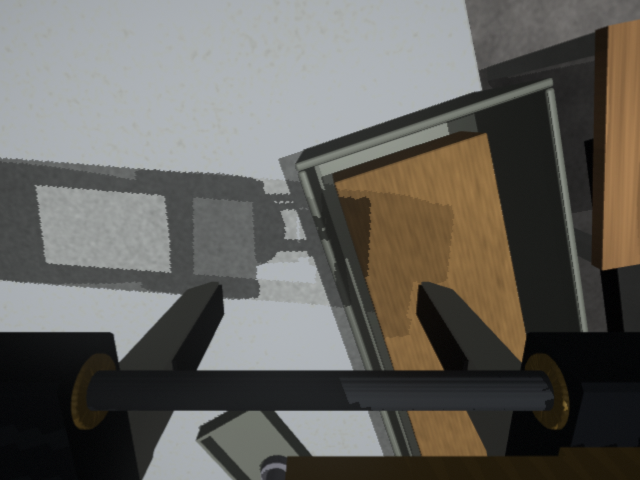

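The wrist view shows the wooden crate, with the die tray at its bottom edge (260,440). The clear part of the view is on the camera's own side of the tool.

```bash
cat >> h.py <<'E'
def rects(img,mod,boxes,f,vis=None):
    for n,(x0,y0,x1,y1),z in boxes:
        mk=f(img[y0:y1,x0:x1]).astype(np.uint8)*255
        cs,_=cv2.findContours(mk,cv2.RETR_EXTERNAL,cv2.CHAIN_APPROX_NONE); k=max(cs,key=cv2.contourArea)
        uv=k.reshape(-1,2)+[x0,y0]; w=plane(mod,uv,z)[:,:2]
        r=cv2.minAreaRect((w*1000).astype(np.float32)); print(n,np.round(r[0],1),np.round(r[1],1),round(r[2],1))
        if vis is not None: cv2.polylines(vis,[uv.reshape(-1,1,2).astype(np.int32)],True,(0,0,255))
E
python3 - <<'E'
from h import *
im=cv2.imread('pics/top0.png'); m=model('top'); vis=cv2.resize(im,None,fx=1,fy=1)
B=[('box',(205,178,268,258),.026),('stray',(455,243,510,310),.022),('dtray',(133,248,190,315),.022),('lid',(370,183,440,265),.010)]
g=lambda T:(lambda c:cv2.cvtColor(c,cv2.COLOR_BGR2GRAY)<T)
rects(im,m,B,g(112),vis)
c=vis[165:325,120:520]; cv2.imwrite('pics/v1.png',cv2.resize(c,None,fx=2,fy=2,interpolation=cv2.INTER_CUBIC))
E
```

```text
box [614.3 211.3] [163.6 117.1] 4.3
stray [ 468.1 -393.3] [100.5 134.1] 76.6
dtray [458.4 395.4] [134.8 102.6] 15.2
lid [ 604.3 -207.8] [177.9 124.7] 9.8
```

View pics/v1.png

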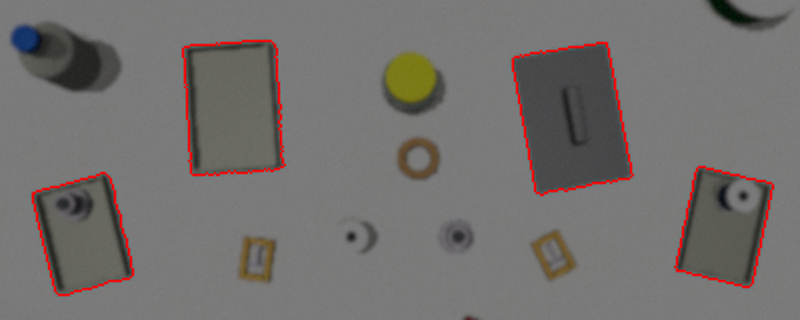

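The red outlines fit all four rectangles well:
- box (0.614, 0.211), yaw 4.3°
- die tray yaw 15°
- spool tray yaw −13.4°
- lid (0.604, −0.208), yaw 10°

Next I move over buckle 1.

{"fn": "arm_command", "kwargs": {
  "deltas": [
    [[1,-1.6,-0.3,0,0,0.45],[1,-1.6,-0.3,0,0,0.45],[2,-3.2,-0.6,0,0,0.9],[2,-3.2,-0.6,0,0,0.9],[2,-3.2,-0.6,0,0,0.9],[2,-3.2,-0.6,0,0,0.9],[2,-3.2,-0.6,0,0,0.9],[2,-3.2,-0.6,0,0,0.9],[2,-3.2,-0.6,0,0,0.9],[2,-3.2,-0.6,0,0,0.9],[2,-3.2,-0.6,0,0,0.9],[2,-3.2,-0.6,0,0,0.9]]
  ]
}}

```text
t: 1.15
tool_pos: [0.4085, 0.216, 0.1523]
orientation: [0.228, 3.133, 0.0]
force: [1.1, 0.1, 0.3]
opening: 0.0931
gripper_force: 0.0
```

{"fn": "arm_command", "kwargs": {
  "deltas": [
    [[1,-1.6,-0.3,0,0,0.45],[1,-1.6,-0.3,0,0,0.45],[0,0,0,0,0,0],[0,0,0,0,0,0]]
  ]
}}

```text
t: 1.48
tool_pos: [0.428, 0.1851, 0.1462]
orientation: [-0.208, -3.134, 0.0]
force: [-0.6, 0.5, -0.4]
opening: 0.0932
gripper_force: 0.0
```

```bash
python3 - <<'E'
from h import *
s=monitor.read_state(); print(s['t'],s['tool_pos'].round(4) if hasattr(s['tool_pos'],'round') else s['tool_pos'],s['q'],s['orientation'],s['force'])
m=model('wrist'); im=eyes.read_camera('wrist'); cv2.imwrite('pics/w1.png',im)
np.save('w1.npy',np.array([*cv2.Rodrigues(m[2])[0].ravel(),*m[3]]))
print(proj(m,[s['tool_pos'],[.428,.182,.012]]))
hsv=cv2.cvtColor(im,cv2.COLOR_BGR2HSV)
mk=cv2.inRange(hsv,(8,110,60),(30,255,255)); cs,_=cv2.findContours(mk,cv2.RETR_EXTERNAL,cv2.CHAIN_APPROX_NONE)
for k in cs:
    if cv2.contourArea(k)>800: rects(im,m,[('b',(0,0,640,480),.012)],lambda c:cv2.drawContours(np.zeros(c.shape[:2],np.uint8),[k],-1,1,-1)); print(k.mean(0))
E
```

```text
1.4833 [0.428  0.1851 0.1462] [ 2.98015532e-01 -1.92165126e-01  1.93741992e+00  2.13419943e-04
  1.39728367e+00 -1.14007465e+00] [-2.08295720e-01 -3.13371902e+00  2.20870293e-04] [-0.62354208  0.54705857 -0.35407962]
[[317.82395134 299.27358536]
 [314.85816893 226.22940335]]
```

View pics/w1.png

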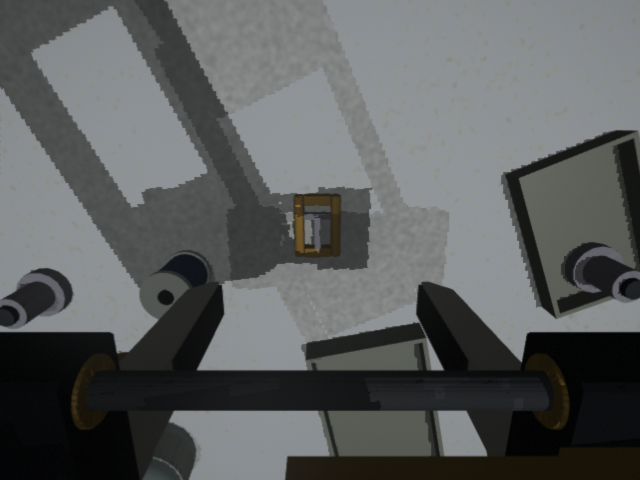

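Wrist view: buckle 1 sits between the fingers at (317,225). The spool top is at (167,297), the die at (40,295), the die tray at right and the box below centre.

```bash
cat >> h.py <<'E'
def brass(im,m,roi,z=.012,lo=(8,90,25)):
    x0,y0,x1,y1=roi; hsv=cv2.cvtColor(im,cv2.COLOR_BGR2HSV); mk=np.zeros(im.shape[:2],np.uint8)
    mk[y0:y1,x0:x1]=cv2.inRange(hsv[y0:y1,x0:x1],lo,(32,255,255))
    k=np.argwhere(cv2.morphologyEx(mk,cv2.MORPH_OPEN,np.ones((3,3))))[:,::-1].astype(float)
    w=plane(m,k,z)[:,:2]; r=cv2.minAreaRect((w*1000).astype(np.float32))
    print('brass',k.min(0),k.max(0),np.round(r[0],1),np.round(r[1],1),round(r[2],1))
E
python3 - <<'E'
from h import *
im=cv2.imread('pics/w1.png'); m=model('wrist')
print(np.abs(np.load('w1.npy')[3:]-m[3]).max())
brass(im,m,(280,180,360,270))
for n,uv,z in [('spooltop',(166,297),.052),('diesample tip',(628,287),.056),('die tip',(7,316),.052)]: print(n,plane(m,uv,z)[0].round(4))
E
```

```text
0.00028137163744818006
brass [294. 195.] [339. 256.] [428.  184.1] [36.7 52. ] 83.4
spooltop [0.4571 0.0666 0.052 ]
diesample tip [0.4917 0.4066 0.056 ]
die tip [ 0.4569 -0.0579  0.052 ]
```

{"fn": "arm_command", "kwargs": {
  "deltas": [
    [[0,-0.1,-1.5,0,0,0.5],[0,0,-1.5,0,0,0.5],[0,0,-1.5,0,0,0],[0,0,-1.5,0,0,0],[0,0,-1.5,0,0,0],[0,0,-1.5,0,0,0],[0,0,-1.5,0,0,0],[0,0,-1.5,0,0,0],[0,0,-1,0,0,0],[0,0,-0.8,0,0,0],[0,0,-0.4,0,0,0],[0,0,0,0,0,0]]
  ]
}}

```text
t: 2.53
tool_pos: [0.4274, 0.185, 0.004]
orientation: [-0.176, -3.135, 0.001]
force: [-0.8, 0.3, 0.6]
opening: 0.0926
gripper_force: 0.0
```

{"fn": "arm_command", "kwargs": {
  "deltas": [
    [[0,0,0,0,0,0],[0,0,0,0,0,0],[0,0,0,0,0,0],[0,0,0,0,0,0],[0,0,0,0,0,0],[0,0,0,0,0,0],[0,0,0,0,0,0],[0,0,0,0,0,0]]
  ],
  "gripper": -1,
  "squeeze": 20
}}

```text
t: 3.2
tool_pos: [0.4281, 0.1848, 0.0047]
orientation: [0.177, 3.137, 0.0]
force: [-0.3, 0.1, -0.0]
opening: 0.0439
gripper_force: 0.0
```

{"fn": "arm_command", "kwargs": {
  "deltas": [
    [[0,0,0,0,0,0],[0,0,0,0,0,0],[0,0,0,0,0,0],[0,0,0,0,0,0],[0,0,0.5,0,0,0],[0,0,1,0,0,0],[0,0,1.5,0,0,0],[0,0,2,0,0,0],[0,0,2,0,0,0],[0,0,2,0,0,0],[0,0,1,0,0,0],[0,0,0,0,0,0]]
  ]
}}

```text
t: 4.2
tool_pos: [0.4302, 0.1855, 0.1081]
orientation: [0.177, 3.131, 0.003]
force: [0.6, 0.5, -0.1]
opening: 0.0377
gripper_force: 20.0
```

{"fn": "arm_command", "kwargs": {
  "deltas": [
    [[1,0.2,0.8,0,0,0.9],[2,0.25,0.8,0,0,0.9],[2,0.25,0.8,0,0,0.9],[2,0.25,0.8,0,0,0.9],[2,0.25,0.8,0,0,0.9],[2,0.25,0.6,0,0,0.9],[2,0.25,0,0,0,0.9],[2,0.25,0,0,0,0.9],[2,0.25,0,0,0,0.9],[2,0.25,0,0,0,0.9],[1.5,0.25,0,0,0,0.9],[0.6,0.1,0,0,0,0.9]]
  ]
}}

```text
t: 5.2
tool_pos: [0.6398, 0.2126, 0.1486]
orientation: [0.119, -3.138, 0.001]
force: [0.7, 0.3, -0.1]
opening: 0.0374
gripper_force: 20.0
```

{"fn": "arm_command", "kwargs": {
  "deltas": [
    [[0,0,0,0,0,0],[0,0,0,0,0,0],[0,0,0,0,0,0]]
  ]
}}

```text
t: 5.45
tool_pos: [0.638, 0.2127, 0.15]
orientation: [0.118, -3.138, 0.0]
force: [0.4, -0.3, -1.0]
opening: 0.0373
gripper_force: 20.0
```

```bash
python3 - <<'E'
from h import *
m=model('wrist'); im=eyes.read_camera('wrist'); cv2.imwrite('pics/w2.png',im); np.savez('w2.npz',K=m[0],k=m[1],R=m[2],t=m[3])
s=monitor.read_state(); print(s['t'],s['tool_pos'],s['orientation'])
c,sn=np.cos(np.radians(4.3)),np.sin(np.radians(4.3))
q=np.array([[x*c-y*sn+.6143,x*sn+y*c+.2113,.026] for x,y in [(-.079,-.053),(-.079,.053),(.079,.053),(.079,-.053)]])
uv=proj(m,q); print(uv.round(0)); v=im.copy(); cv2.polylines(v,[uv.round().astype(int).reshape(-1,1,2)],True,(0,0,255)); cv2.imwrite('pics/w2v.png',v)
E
```

```text
5.5 [0.63809804 0.21276701 0.15035116] [ 1.18579993e-01 -3.13851268e+00  2.02426741e-04]
[[245.  90.]
 [394.  90.]
 [383. 293.]
 [255. 293.]]
```

View pics/w2v.png

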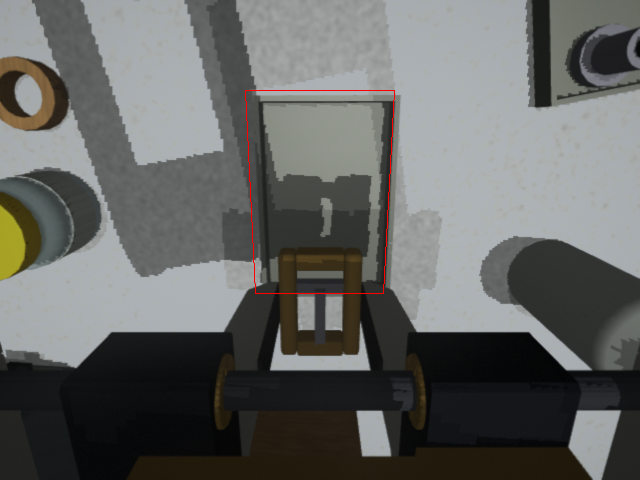

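The held buckle hangs straight at (320,300). The drawn box outline is slightly off to the left, so I zoom in.

```bash
python3 - <<'E'
import cv2
im=cv2.imread('pics/w2.png')[80:300,230:410]; cv2.imwrite('pics/w2z.png',cv2.convertScaleAbs(cv2.resize(im,(720//2*1+120,587),interpolation=cv2.INTER_CUBIC),alpha=1.3))
E
```

```text
(no output)
```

View pics/w2z.png

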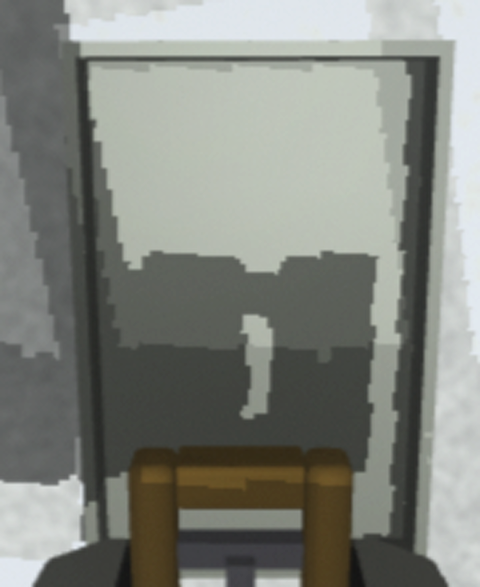

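```bash
python3 - <<'E'
from h import *
z=np.load('w2.npz'); m=(z['K'],float(z['k']),z['R'],z['t'])
f=lambda a,b:plane(m,(a/2.667+230,b/2.667+80),.026)[0,:2]
A,B,C,D=f(67,41),f(455,41),f(79,430),f(434,430)
print(A,B,C,D,np.linalg.norm(A-B),np.linalg.norm(C-D))
n=(A+B)/2; k=(C+D)/2; d=k-n; print('axis deg from mid',np.degrees(np.arctan2(d[1],d[0])),'L',np.degrees(np.arctan2(*(C-A)[::-1])),'R',np.degrees(np.arctan2(*(D-B)[::-1])),'near edge',np.degrees(np.arctan2(*(B-A)[::-1]))-90)
u=np.array([np.cos(np.radians(4.3)),np.sin(np.radians(4.3))]); c=n+.079*u
print('centre',c,'slots',c+.033*u,c-.033*u)
# held buckle centre
brass(cv2.imread('pics/w2.png'),m,(270,240,370,360),z=.15)
E
```

```text
[0.54265279 0.15996796] [0.53469857 0.26361297] [0.65175186 0.16653495] [0.64362214 0.27243104] 0.10394977795619136 0.10620768999480575
axis deg from mid 4.036461578156698 L 3.444641720200966 R 4.628371419291859 near edge 4.388552438886009
centre [0.61745331 0.21771379] slots [0.65036042 0.22018808] [0.5845462  0.21523949]
brass [279. 247.] [361. 354.] [640.  213.8] [56.6 39.2] 4.4
```

{"fn": "arm_command", "kwargs": {
  "deltas": [
    [[0.6,0.4,-1.5,0,0,0],[0.5,0.3,-1.5,0,0,0],[0,0,-1.5,0,0,0],[0,0,-1.5,0,0,0],[0,0,-1.5,0,0,0],[0,0,-1.5,0,0,0],[0,0,-1.5,0,0,0],[0,0,-1.5,0,0,0],[0,0,-1,0,0,0],[0,0,-0.5,0,0,0],[0,0,-0.3,0,0,0],[0,0,-0.2,0,0,0]]
  ]
}}

```text
t: 6.5
tool_pos: [0.6502, 0.2198, 0.0105]
orientation: [-0.119, 3.139, 0.0]
force: [-0.2, 0.1, -0.1]
opening: 0.0377
gripper_force: 20.0
```

{"fn": "arm_command", "kwargs": {
  "deltas": [
    [[0,0,0,0,0,0],[0,0,0,0,0,0]]
  ]
}}

```text
t: 6.67
tool_pos: [0.6507, 0.22, 0.0116]
orientation: [-0.119, 3.138, 0.0]
force: [0.9, 0.7, -0.8]
opening: 0.0378
gripper_force: 20.0
```

Down another 2 mm, then release and lift.

{"fn": "arm_command", "kwargs": {
  "deltas": [
    [[0,0,-0.1,0,0,0],[0,0,-0.1,0,0,0],[0,0,0,0,0,0]]
  ]
}}

```text
t: 6.92
tool_pos: [0.6502, 0.2198, 0.0089]
orientation: [-0.119, 3.139, 0.0]
force: [0.0, 0.3, -1.7]
opening: 0.0379
gripper_force: 20.0
```

{"fn": "arm_command", "kwargs": {
  "deltas": [
    [[0,0,0,0,0,0],[0,0,0,0,0,0],[0,0,0,0,0,0],[0,0,0,0,0,0],[0,0,0,0,0,0],[0,0,1,0,0,0],[0,0,1.5,0,0,0],[0,0,2,0,0,0],[0,0,2,0,0,0],[0,0,2,0,0,0],[0,0,2,0,0,0],[0,0,2,0,0,0]]
  ],
  "gripper": 0.15
}}

```text
t: 7.92
tool_pos: [0.6505, 0.2199, 0.1369]
orientation: [-0.119, 3.137, 0.001]
force: [0.4, -0.1, 0.2]
opening: 0.0533
gripper_force: 0.0
```

```bash
python3 - <<'E'
from h import *
m=model('wrist'); im=eyes.read_camera('wrist'); cv2.imwrite('pics/w3.png',im)
s=monitor.read_state(); print(s['t'],s['tool_pos'],s['q'])
brass(im,m,(250,120,400,300),z=.016)
E
```

```text
7.9667 [0.65290398 0.22055526 0.14236004] [ 2.51411687e-01  4.02201126e-01  1.30808236e+00 -6.48627671e-06
  1.42255779e+00 -1.39505969e+00]
brass [296. 196.] [344. 261.] [650.3 220.7] [52.9 37.5] 4.3
```

View pics/w3.png

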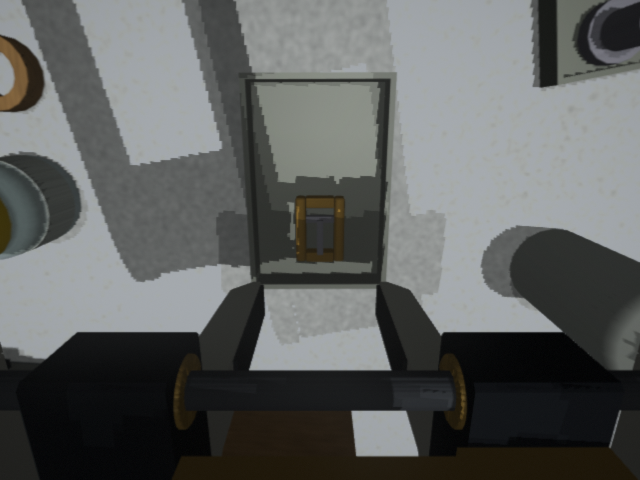

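Buckle 1 lies flat in the far half of the box, at (320,230). On to buckle 2.

{"fn": "arm_command", "kwargs": {
  "deltas": [
    [[-0.6,-1,0.3,0,0,1.1],[-1.1,-2,0.3,0,0,1.1],[-1.1,-2,0,0,0,1.1],[-1.1,-2,0,0,0,1.1],[-1.1,-2,0,0,0,1.1],[-1.1,-2,0,0,0,1.1],[-1.1,-2,0,0,0,1.1],[-1.1,-2,0,0,0,1.1],[-1.1,-2,0,0,0,1.1],[-1.1,-2,0,0,0,1.1],[-1.1,-2,0,0,0,1.1],[-1.1,-2,0,0,0,1.1]]
  ],
  "gripper": 1
}}

```text
t: 8.97
tool_pos: [0.523, -0.0111, 0.1413]
orientation: [-0.48, 3.103, -0.001]
force: [0.1, -0.2, 0.8]
opening: 0.0935
gripper_force: 0.0
```

{"fn": "arm_command", "kwargs": {
  "deltas": [
    [[-1.1,-2,0,0,0,1.1],[-1.1,-2,0,0,0,1.1],[-1.1,-2,0,0,0,1.1],[-1.1,-2,0,0,0,1.1],[-1.1,-2,0,0,0,1.1],[-1.1,-2,0,0,0,1.1],[-1.1,-2,0,0,0,1.1],[-1.1,-2,0,0,0,1.1],[-1.0,-1.5,0,0,0,0],[-0.6,-0.8,0,0,0,0],[0,0,0,0,0,0],[0,0,0,0,0,0]]
  ]
}}

```text
t: 9.97
tool_pos: [0.4194, -0.1933, 0.1404]
orientation: [-0.713, 3.058, -0.001]
force: [-0.6, 0.1, -0.1]
opening: 0.0931
gripper_force: 0.0
```

```bash
python3 - <<'E'
from h import *
m=model('wrist'); im=eyes.read_camera('wrist'); cv2.imwrite('pics/w4.png',im); np.savez('w4.npz',K=m[0],k=m[1],R=m[2],t=m[3])
s=monitor.read_state(); print(s['t'],s['tool_pos'],s['orientation'],s['q'],proj(m,[.4335,-.1828,.012]))
brass(im,m,(250,150,390,290))
E
```

```text
10.0167 [ 0.41958404 -0.19282338  0.14022404] [-7.14736350e-01  3.05808735e+00 -4.43421238e-04] [-5.42340230e-01 -2.02426510e-01  1.95754305e+00  5.68854431e-04
  1.38549692e+00 -2.57243841e+00] [[322.87929262 247.26582123]]
brass [299. 215.] [344. 277.] [ 433.5 -184. ] [53.2 36.4] 27.4
```

View pics/w4.png

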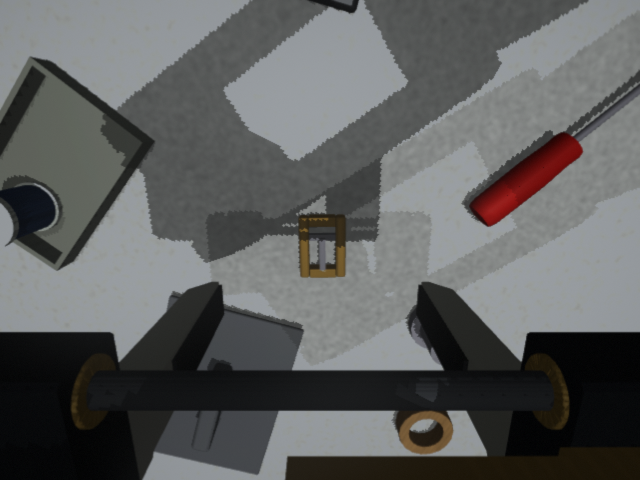

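Buckle 2 is centred at (322,246), long axis 27.4°. The spool tray, lid and die are also visible and clear of the fingers.

{"fn": "arm_command", "kwargs": {
  "deltas": [
    [[0.7,0.45,-1,0,0,0.5],[0.7,0.45,-1.6,0,0,0.6],[0,0,-1.6,0,0,0],[0,0,-1.6,0,0,0],[0,0,-1.6,0,0,0],[0,0,-1.6,0,0,0],[0,0,-1.6,0,0,0],[0,0,-1.4,0,0,0],[0,0,-0.8,0,0,0],[0,0,-0.5,0,0,0],[0,0,-0.3,0,0,0],[0,0,0,0,0,0]]
  ]
}}

```text
t: 11.02
tool_pos: [0.4332, -0.1837, 0.0033]
orientation: [0.746, -3.051, -0.001]
force: [-0.1, -0.4, 0.1]
opening: 0.0929
gripper_force: 0.0
```

{"fn": "arm_command", "kwargs": {
  "deltas": [
    [[0,0,0,0,0,0],[0,0,0,0,0,0],[0,0,0,0,0,0],[0,0,0,0,0,0],[0,0,0,0,0,0],[0,0,0,0,0,0],[0,0,0,0,0,0],[0,0,0,0,0,0],[0,0,0,0,0,0],[0,0,0,0,0,0],[0,0,0,0,0,0],[0,0,0,0,0,0]]
  ],
  "gripper": -1
}}

```text
t: 12.02
tool_pos: [0.433, -0.1842, 0.0036]
orientation: [0.745, -3.052, 0.0]
force: [-0.7, -0.6, 0.1]
opening: 0.0377
gripper_force: 20.0
```

{"fn": "arm_command", "kwargs": {
  "deltas": [
    [[0,0,0.5,0,0,0],[0,0,1,0,0,0],[0,0,1.5,0,0,0],[0,0,2,0,0,0],[0,0,2,0,0,0],[0,0,2,0,0,0],[0,0,2,0,0,0],[0,0,2,0,0,0],[0,0,1,0,0,0],[0,0,0.5,0,0,0],[0,0,0,0,0,0]]
  ]
}}

```text
t: 12.93
tool_pos: [0.4337, -0.1846, 0.15]
orientation: [-0.745, 3.05, -0.002]
force: [0.4, -0.4, -1.1]
opening: 0.0376
gripper_force: 20.0
```

{"fn": "arm_command", "kwargs": {
  "deltas": [
    [[0.4,1,0,0,0,-1.1],[0.8,2,0,0,0,-1.2],[0.8,2,0,0,0,-1.2],[0.8,2,0,0,0,-1.2],[0.8,2,0,0,0,-1.2],[0.8,2,0,0,0,-1.2],[0.8,2,0,0,0,-1.2],[0.8,2,0,0,0,-1.2],[0.8,2,0,0,0,-1.2],[0.8,2,0,0,0,-1.2],[0.8,2,0,0,0,-1.2],[0.8,2,0,0,0,-1.2]]
  ]
}}

```text
t: 13.93
tool_pos: [0.5242, 0.0469, 0.1467]
orientation: [0.357, -3.118, -0.0]
force: [1.4, 0.1, -1.5]
opening: 0.0376
gripper_force: 20.0
```

{"fn": "arm_command", "kwargs": {
  "deltas": [
    [[0.8,2,0,0,0,-1.2],[0.8,2,0,0,0,-1.2],[0.8,2,0,0,0,-1.2],[0.8,2,0,0,0,-1.2],[0.8,2,0,0,0,-1.2],[0.7,2,0,0,0,-1.2],[0.7,2,0,0,0,-1.2],[0.6,2,0,0,0,-0.4],[0.3,1,0,0,0,0],[0,0,0,0,0,0],[0,0,0,0,0,0]]
  ]
}}

```text
t: 14.85
tool_pos: [0.5873, 0.2155, 0.1473]
orientation: [0.121, -3.137, 0.001]
force: [0.5, 0.1, -0.8]
opening: 0.038
gripper_force: 20.0
```

```bash
python3 - <<'E'
from h import *
m=model('wrist'); im=eyes.read_camera('wrist'); cv2.imwrite('pics/w5.png',im)
s=monitor.read_state(); print(s['t'],s['tool_pos'],s['orientation'],2*np.degrees(np.arctan2(s['orientation'][1],s['orientation'][0]))-90)
brass(im,m,(250,240,390,365),z=s['tool_pos'][2]+.008)
E
```

```text
14.9 [0.58741076 0.21490926 0.1476474 ] [ 1.19447038e-01 -3.13771254e+00  1.47305669e-03] -265.6398121726226
brass [279. 249.] [361. 356.] [586.1 216.3] [53.9 37.6] 4.4
```

{"fn": "arm_command", "kwargs": {
  "deltas": [
    [[-0.2,0,-1,0,0,0],[0,0,-1.6,0,0,0],[0,0,-1.6,0,0,0],[0,0,-1.6,0,0,0],[0,0,-1.6,0,0,0],[0,0,-1.6,0,0,0],[0,0,-1.6,0,0,0],[0,0,-1.3,0,0,0],[0,0,-0.8,0,0,0],[0,0,-0.6,0,0,0],[0,0,-0.4,0,0,0],[0,0,0,0,0,0]]
  ]
}}

```text
t: 15.9
tool_pos: [0.5858, 0.2155, 0.0111]
orientation: [0.118, -3.139, 0.0]
force: [-0.0, 0.6, -0.6]
opening: 0.0377
gripper_force: 20.0
```

{"fn": "arm_command", "kwargs": {
  "deltas": [
    [[0,0,0,0,0,0],[0,0,0,0,0,0]]
  ]
}}

```text
t: 16.07
tool_pos: [0.5868, 0.216, 0.0126]
orientation: [-0.119, 3.138, 0.001]
force: [-0.6, 0.1, -1.0]
opening: 0.0378
gripper_force: 20.0
```

{"fn": "arm_command", "kwargs": {
  "deltas": [
    [[-0.1,0,-0.15,0,0,0],[0,0,-0.15,0,0,0],[0,0,0,0,0,0]]
  ]
}}

```text
t: 16.32
tool_pos: [0.585, 0.2158, 0.0086]
orientation: [-0.119, 3.139, -0.0]
force: [-0.5, -0.1, -1.2]
opening: 0.0376
gripper_force: 20.0
```

{"fn": "arm_command", "kwargs": {
  "deltas": [
    [[0,0,0,0,0,0],[0,0,0,0,0,0],[0,0,0,0,0,0],[0,0,0,0,0,0],[0,0,0,0,0,0],[0,0,1,0,0,0],[0,0,1.5,0,0,0],[0,0,2,0,0,0],[0,0,2,0,0,0],[0,0,2,0,0,0],[0,0,2,0,0,0],[0,0,2,0,0,0]]
  ],
  "gripper": 0.15
}}

```text
t: 17.32
tool_pos: [0.5851, 0.2158, 0.1356]
orientation: [-0.119, 3.139, 0.0]
force: [-0.0, 1.4, -0.5]
opening: 0.0535
gripper_force: 0.0
```

```bash
python3 - <<'E'
from h import *
m=model('wrist'); im=eyes.read_camera('wrist'); cv2.imwrite('pics/w6.png',im)
s=monitor.read_state(); print(s['t'],s['tool_pos'],s['orientation'])
u=proj(m,[[.650,.220,.016],[.5855,.2155,.016]]); print(u)
for a,b in u.round().astype(int): brass(im,m,(a-40,b-45,a+40,min(b+45,330)),z=.016)
E
```

```text
17.3667 [0.587477   0.21652646 0.14074035] [-1.18639233e-01  3.13246023e+00  2.63047906e-03]
[[317.69951621 305.63506314]
 [318.16163792 230.669203  ]]
brass [296. 274.] [341. 329.] [646.8 220.4] [50.2 37.7] 4.4
brass [296. 197.] [344. 262.] [585.2 216.7] [52.7 37.4] 4.1
```

View pics/w6.png

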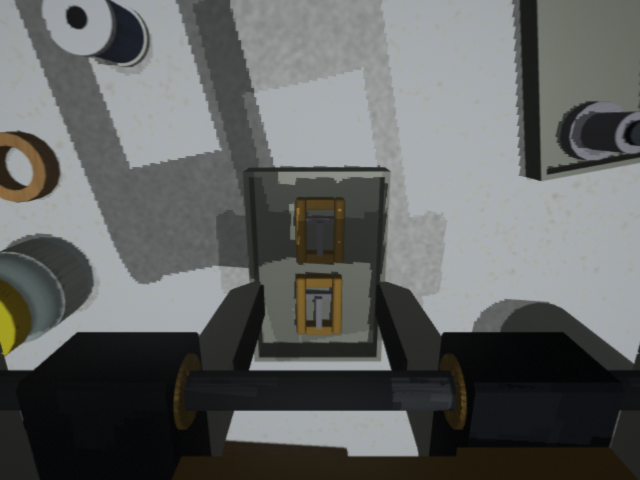

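Both buckles lie flat end to end, at (320,230) and (318,305). I check the box centre again from this view, then go for the lid.

{"fn": "arm_command", "kwargs": {
  "deltas": [
    [[0,-1,0.5,0,0,0.2],[0,-2,0.5,0,0,0.3],[0.1,-2,0.5,0,0,0.3],[0.1,-2,0.5,0,0,0.3],[0.1,-2,0,0,0,0.3],[0.1,-2,0,0,0,0.3],[0.1,-2,0,0,0,0.3],[0.1,-2,0,0,0,0.3],[0.1,-2,0,0,0,0.3],[0.1,-2,0,0,0,0.3],[0.1,-2,0,0,0,0.3],[0.1,-2,0,0,0,0.3]]
  ],
  "gripper": 0.6
}}

```text
t: 18.37
tool_pos: [0.5941, -0.0159, 0.1528]
orientation: [0.215, -3.133, -0.0]
force: [0.6, -0.1, 0.2]
opening: 0.075
gripper_force: 0.0
```

{"fn": "arm_command", "kwargs": {
  "deltas": [
    [[0.1,-2,0,0,0,0.3],[0.1,-2,0,0,0,0.3],[0.1,-2,0,0,0,0.3],[0.1,-2,0,0,0,0.3],[0.1,-2,0,0,0,0.3],[0.1,-2,0,0,0,0.3],[0.1,-2,0,0,0,0.3],[0,-2,0,0,0,0.1],[0,-2,0,0,0,0],[0,-1.4,0,0,0,0],[0,0,0,0,0,0],[0,0,0,0,0,0]]
  ]
}}

```text
t: 19.37
tool_pos: [0.6014, -0.2087, 0.153]
orientation: [0.272, -3.129, -0.001]
force: [0.5, 0.2, -0.6]
opening: 0.0748
gripper_force: 0.0
```

```bash
python3 - <<'E'
from h import *
m=model('wrist'); im=eyes.read_camera('wrist'); cv2.imwrite('pics/w7.png',im); np.savez('w7.npz',K=m[0],k=m[1],R=m[2],t=m[3])
s=monitor.read_state(); print(s['t'],s['tool_pos'],2*np.degrees(np.arctan2(s['orientation'][1],s['orientation'][0]))-90)
E
```

```text
19.4167 [ 0.60162562 -0.20789368  0.15319381] -259.9984255740492
```

View pics/w7.png

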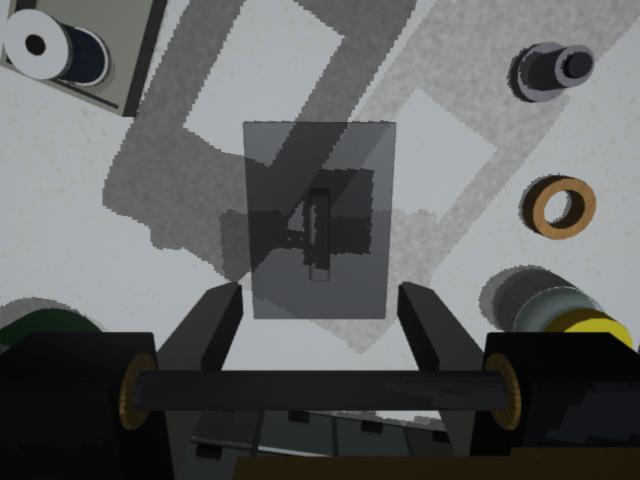

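The lid plate corners are at about (243,122), (396,122), (387,318) and (253,319), with the handle at (318,235).

```bash
python3 - <<'E'
from h import *
z=np.load('w7.npz'); m=(z['K'],float(z['k']),z['R'],z['t'])
def c4(uv,zz,m):
    w=plane(m,uv,zz)[:,:2]; n=(w[0]+w[1])/2; f=(w[2]+w[3])/2; d=f-n
    print('centre',w.mean(0).round(4),'len',np.linalg.norm(d).round(4),'wid',np.linalg.norm(w[0]-w[1]).round(4),np.linalg.norm(w[2]-w[3]).round(4),'ang',np.degrees(np.arctan2(d[1],d[0])).round(2),'short',np.degrees(np.arctan2(*(w[1]-w[0])[::-1])).round(2)-90)
c4([(243,122),(396,122),(387,318.5),(253,318.5)],.010,m)
# handle top corners guess
print(plane(m,[(308,190),(329,190),(328,281),(309,281)],.044)[:,:2].mean(0))
w=(plane(m,[(245,170),(389,170),(380.5,357),(257.5,357)],.026))
E
```

```text
centre [ 0.6057 -0.2069] len 0.1705 wid 0.1187 0.1215 ang 10.15 short 10.010000000000005
[ 0.60370031 -0.20829586]
```

{"fn": "arm_command", "kwargs": {
  "deltas": [
    [[0.4,0.1,-1,0,0,0],[0,0,-1.6,0,0,0],[0,0,-1.6,0,0,0],[0,0,-1.6,0,0,0],[0,0,-1.6,0,0,0],[0,0,-1.6,0,0,0],[0,0,-1.6,0,0,0],[0,0,-1.2,0,0,0],[0,0,-0.8,0,0,0],[0,0,-0.6,0,0,0],[0,0,-0.4,0,0,0],[0,0,0,0,0,0]]
  ]
}}

```text
t: 20.42
tool_pos: [0.6059, -0.2069, 0.017]
orientation: [0.275, -3.129, -0.0]
force: [0.2, -0.0, 0.3]
opening: 0.0747
gripper_force: 0.0
```

{"fn": "arm_command", "kwargs": {
  "deltas": [
    [[0,0,0,0,0,0],[0,0,0,0,0,0],[0,0,0,0,0,0],[0,0,0,0,0,0],[0,0,0,0,0,0],[0,0,0,0,0,0],[0,0,0,0,0,0],[0,0,0,0,0,0],[0,0,0,0,0,0],[0,0,0,0,0,0],[0,0,0,0,0,0],[0,0,0,0,0,0]]
  ],
  "gripper": -1,
  "squeeze": 40
}}

```text
t: 21.42
tool_pos: [0.606, -0.2073, 0.0176]
orientation: [-0.275, 3.13, -0.0]
force: [-0.6, -1.1, -0.5]
opening: 0.0159
gripper_force: 40.0
```

{"fn": "arm_command", "kwargs": {
  "deltas": [
    [[0,0,0.5,0,0,0],[0,0,1,0,0,0],[0,0,1.5,0,0,0],[0,0,2,0,0,0],[0,0,2,0,0,0],[0,0,2,0,0,0],[0,0,2,0,0,0],[0,0,2,0,0,0],[0,0,2,0,0,0],[0,0,2,0,0,0],[0,0,1,0,0,0],[0,0,0,0,0,0]]
  ]
}}

```text
t: 22.42
tool_pos: [0.6077, -0.2079, 0.2018]
orientation: [-0.274, 3.124, -0.004]
force: [0.7, -0.2, -1.3]
opening: 0.0159
gripper_force: 40.0
```

{"fn": "arm_command", "kwargs": {
  "deltas": [
    [[0,0.7,0,0,0,-0.2],[0,1.4,0,0,0,-0.3],[0.1,2,0,0,0,-0.3],[0.1,2,0,0,0,-0.3],[0.1,2,0,0,0,-0.3],[0.1,2,0,0,0,-0.3],[0.1,2,0,0,0,-0.3],[0.1,2,0,0,0,-0.3],[0.1,2,0,0,0,-0.3],[0.1,2,0,0,0,-0.3],[0.1,2,0,0,0,-0.3],[0.1,2,0,0,0,-0.3]]
  ]
}}

```text
t: 23.42
tool_pos: [0.6146, 0.0154, 0.1951]
orientation: [0.178, -3.133, -0.001]
force: [-0.2, -0.3, -2.6]
opening: 0.0159
gripper_force: 40.0
```

{"fn": "arm_command", "kwargs": {
  "deltas": [
    [[0.1,2,0,0,0,-0.3],[0.1,2,0,0,0,-0.3],[0,2,0,0,0,-0.3],[0,2,0,0,0,-0.3],[0,2,0,0,0,-0.3],[0,2,0,0,0,-0.3],[0,2,0,0,0,-0.3],[0,2,0,0,0,-0.2],[0,2,0,0,0,0],[0,1.5,0,0,0,0],[0,0.9,0,0,0,0],[0,0,0,0,0,0]]
  ]
}}

```text
t: 24.42
tool_pos: [0.617, 0.2196, 0.1962]
orientation: [0.119, -3.137, -0.0]
force: [0.2, -0.1, -2.4]
opening: 0.0158
gripper_force: 40.0
```

```bash
python3 - <<'E'
from h import *
m=model('wrist'); im=eyes.read_camera('wrist'); cv2.imwrite('pics/w8.png',im); np.savez('w8.npz',K=m[0],k=m[1],R=m[2],t=m[3])
s=monitor.read_state(); print(s['t'],s['tool_pos'],2*np.degrees(np.arctan2(s['orientation'][1],s['orientation'][0]))-90,s['force'],s['opening'])
E
```

```text
24.4667 [0.6174173  0.21830253 0.19656941] -265.6887608527906 [ 0.20459998  0.33317343 -2.52888027] 0.015565289640417476
```

View pics/w8.png

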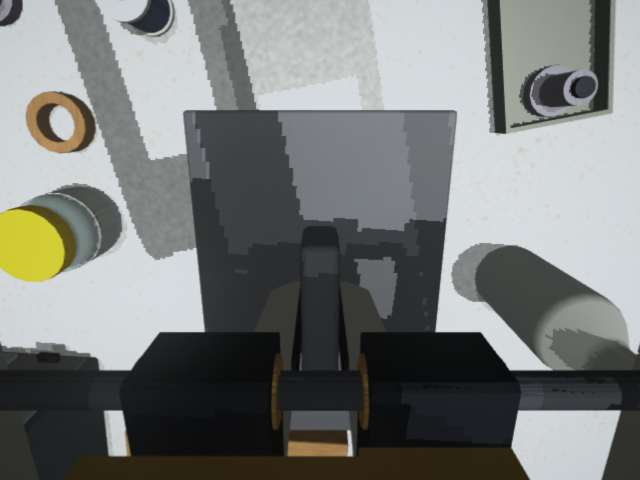

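```bash
python3 - <<'E'
from h import *
z=np.load('w8.npz'); m=(z['K'],float(z['k']),z['R'],z['t'])
w=plane(m,[(184,111),(456,111),(204,325),(437,325)],.189)[:,:2]; d=w[1]-w[0]
u=np.array([np.cos(np.radians(4.3)),np.sin(np.radians(4.3))]); print(w,np.linalg.norm(d),np.degrees(np.arctan2(d[1],d[0]))-90,(w[0]+w[1])/2+.086*u)
f=(w[2]+w[3])/2-(w[0]+w[1])/2; print(np.degrees(np.arctan2(f[1],f[0])))
E
```

```text
[[0.536104   0.15547424]
 [0.52706347 0.27254613]
 [0.63963824 0.16293492]
 [0.63048142 0.28162147]] 0.11742044060296723 4.4157318805843175 [0.61734166 0.22045835]
4.568376758065907
```

{"fn": "arm_command", "kwargs": {
  "deltas": [
    [[0,-0.1,-1,0,0,0],[0,0,-1.6,0,0,0],[0,0,-1.6,0,0,0],[0,0,-1.6,0,0,0],[0,0,-1.6,0,0,0],[0,0,-1.6,0,0,0],[0,0,-1.6,0,0,0],[0,0,-1.6,0,0,0],[0,0,-1.6,0,0,0],[0,0,-0.8,0,0,0],[0,0,-0.4,0,0,0],[0,0,0,0,0,0]]
  ]
}}

```text
t: 25.47
tool_pos: [0.6173, 0.2157, 0.0463]
orientation: [0.115, -3.137, 0.001]
force: [-0.0, -0.8, -2.5]
opening: 0.0157
gripper_force: 40.0
```

{"fn": "arm_command", "kwargs": {
  "deltas": [
    [[0,0,0,0,0,0],[0,0,-0.2,0,0,0],[0,0,-0.2,0,0,0],[0,0,0,0,0,0],[0,0,0,0,0,0]]
  ]
}}

```text
t: 25.88
tool_pos: [0.6182, 0.2169, 0.0439]
orientation: [-0.116, 3.139, 0.0]
force: [-0.2, -0.2, -2.0]
opening: 0.0156
gripper_force: 40.0
```

{"fn": "arm_command", "kwargs": {
  "deltas": [
    [[0,0,-0.15,0,0,0],[0,0,-0.15,0,0,0],[0,0,-0.15,0,0,0],[0,0,0,0,0,0],[0,0,0,0,0,0]]
  ]
}}

```text
t: 26.3
tool_pos: [0.6178, 0.2167, 0.0388]
orientation: [0.116, -3.139, 0.0]
force: [-0.2, 0.8, -2.6]
opening: 0.0161
gripper_force: 40.0
```

{"fn": "arm_command", "kwargs": {
  "deltas": [
    [[0,0,-0.1,0,0,0],[0,0,0,0,0,0],[0,0,0,0,0,0]]
  ]
}}

```text
t: 26.55
tool_pos: [0.618, 0.2168, 0.038]
orientation: [0.116, -3.139, 0.0]
force: [0.1, 0.9, -2.3]
opening: 0.0159
gripper_force: 40.0
```

{"fn": "arm_command", "kwargs": {
  "deltas": [
    [[0,0,0,0,0,0],[0,0,0,0,0,0],[0,0,0,0,0,0],[0,0,0,0,0,0],[0,0,0,0,0,0],[0,0,0,0,0,0],[0,0,1,0,0,0],[0,0,1.5,0,0,0],[0,0,2,0,0,0],[0,0,2,0,0,0],[0,0,2,0,0,0],[0,0,2,0,0,0]]
  ],
  "gripper": 0
}}

```text
t: 27.55
tool_pos: [0.6185, 0.2169, 0.1462]
orientation: [-0.116, 3.137, 0.001]
force: [-0.0, 1.1, 0.5]
opening: 0.0465
gripper_force: 0.0
```

```bash
python3 - <<'E'
from h import *
m=model('wrist'); im=eyes.read_camera('wrist'); cv2.imwrite('pics/w9.png',im); np.savez('w9.npz',K=m[0],k=m[1],R=m[2],t=m[3])
s=monitor.read_state(); print(s['t'],s['tool_pos'],s['opening'])
E
```

```text
27.6 [0.62086311 0.21756323 0.15157825] 0.04627633420220206
```

View pics/w9.png

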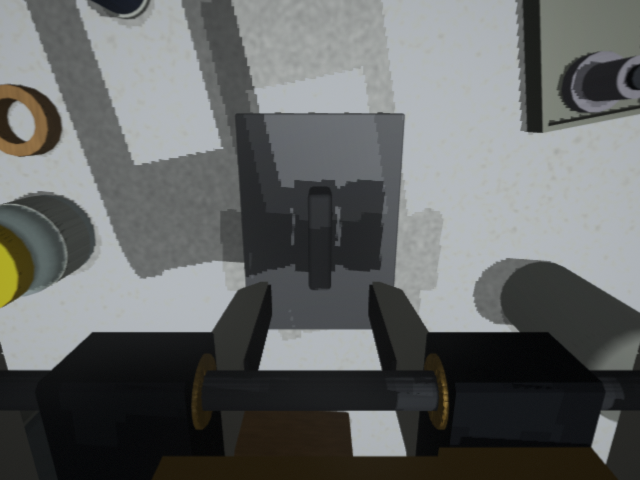

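The lid sits square on the box, with corners at (235,114), (404,114), (395,329) and (246,329). I check its level from the corner geometry, and find the spool and die in the earlier pictures.

```bash
python3 - <<'E'
from h import *
z=np.load('w9.npz'); m=(z['K'],float(z['k']),z['R'],z['t'])
for zz in (.026,.030,.034):
    w=plane(m,[(235,113.5),(404.5,113.5),(395,329),(246,329)],zz)[:,:2]
    n=np.linalg.norm; d=(w[2]+w[3]-w[0]-w[1])/2
    print(zz,w.mean(0).round(4),'near',n(w[1]-w[0]).round(4),'far',n(w[2]-w[3]).round(4),'len',n(w[3]-w[0]).round(4),n(w[2]-w[1]).round(4),np.degrees(np.arctan2(d[1],d[0])).round(2))
# w6/w7-era views of spool, die: w7 die tip and w4 spool tray
z=np.load('w7.npz'); m=(z['K'],float(z['k']),z['R'],z['t'])
print('die tip',plane(m,(578,64),.052)[0].round(4),'spool sample top',plane(m,(36,44),.056)[0].round(4))
z=np.load('w8.npz'); m=(z['K'],float(z['k']),z['R'],z['t'])
print('die sample',plane(m,(584,87),.056)[0].round(4))
# spool tray rim from w4: corners
z=np.load('w4.npz'); m=(z['K'],float(z['k']),z['R'],z['t'])
print(plane(m,[(35,57),(154,142),(59,270)],.022)[:,:2].round(4))
z=np.load('w8.npz'); m=(z['K'],float(z['k']),z['R'],z['t'])
print(plane(m,[(490,131),(614,111)],.022)[:,:2].round(4))
E
```

```text
0.026 [0.619  0.2182] near 0.121 far 0.1264 len 0.1739 0.1739 4.51
0.03 [0.6179 0.2181] near 0.1193 far 0.1246 len 0.1714 0.1715 4.51
0.034 [0.6167 0.218 ] near 0.1176 far 0.1229 len 0.169 0.169 4.51
die tip [ 0.4574 -0.0642  0.052 ] spool sample top [ 0.5064 -0.4047  0.056 ]
die sample [0.4958 0.4102 0.056 ]
[[ 0.3951 -0.4215]
 [ 0.4128 -0.33  ]
 [ 0.5418 -0.3656]]
[[0.5323 0.361 ]
 [0.508  0.4627]]
```

The lid is at (618, 218) mm, matching the box centre. Next is the spool.

{"fn": "arm_command", "kwargs": {
  "deltas": [
    [[-0.7,-0.7,0,0,0,-1.5],[-1.4,-1.4,0,0,0,-1.5],[-1.4,-1.4,0,0,0,-1.5],[-1.4,-1.4,0,0,0,-1.5],[-1.4,-1.4,0,0,0,-1.5],[-1.4,-1.4,0,0,0,-1.5],[-1.4,-1.4,0,0,0,-1.5],[-1.4,-1.4,0,0,0,-1.5],[-1.4,-1.4,0,0,0,-1.5],[-1.4,-1.4,0,0,0,-1.5],[-1.4,-1.2,0,0,0,-1.5],[-1.4,-1,0,0,0,-1.5]]
  ],
  "gripper": 1
}}

```text
t: 28.6
tool_pos: [0.4569, 0.061, 0.1446]
orientation: [0.379, 3.116, 0.0]
force: [-0.0, 0.0, -0.6]
opening: 0.0929
gripper_force: 0.0
```

{"fn": "arm_command", "kwargs": {
  "deltas": [
    [[-0.3,0,0,0,0,0],[0,0,0,0,0,0],[0,0,0,0,0,0]]
  ]
}}

```text
t: 28.85
tool_pos: [0.455, 0.0621, 0.1442]
orientation: [0.375, 3.117, 0.001]
force: [0.1, 0.3, -0.8]
opening: 0.0928
gripper_force: 0.0
```

```bash
cat >> h.py <<'E'
def pose():
    s=monitor.read_state(); a=(2*np.degrees(np.arctan2(s['orientation'][1],s['orientation'][0]))-90)%180
    print('t',round(s['t'],2),'tcp',np.round(s['tool_pos'],4),'closing',round(a,1),'open',round(s['opening'],4),'f',np.round(s['force'],1)); return s
def snap(n):
    m=model('wrist'); im=eyes.read_camera('wrist'); cv2.imwrite(f'pics/{n}.png',im); np.savez(n+'.npz',K=m[0],k=m[1],R=m[2],t=m[3]); return im,m
E
python3 - <<'E'
from h import *
s=pose(); im,m=snap('w10')
u=proj(m,[.458,.063,.052])[0]; print('exp',u)
hsv=cv2.cvtColor(im,cv2.COLOR_BGR2HSV)
x,y=u.round().astype(int); y1=min(y+45,335)
for lo,hi,n in [((100,70,15),(135,255,140),'blue')]:
    mk=np.zeros(im.shape[:2],np.uint8); mk[y-70:y1,x-70:x+70]=cv2.inRange(hsv[y-70:y1,x-70:x+70],lo,hi)
    k=np.argwhere(mk)[:,::-1]; print(n,len(k),k.min(0),k.max(0),k.mean(0))
# circles on grey
g=cv2.cvtColor(im,cv2.COLOR_BGR2GRAY); R=g[y-80:y1,x-80:x+80]
c=cv2.HoughCircles(cv2.medianBlur(R,3),cv2.HOUGH_GRADIENT,1,8,param1=80,param2=14,minRadius=6,maxRadius=45)
for a in c[0][:8]: print(a[:2]+[x-80,y-80],a[2],plane(m,a[:2]+[x-80,y-80],.052)[0].round(4))
E
```

```text
t 28.85 tcp [0.455  0.0621 0.1442] closing 76.3 open 0.0928 f [ 0.1  0.3 -0.8]
exp [320.53014546 244.66094206]
blue 156 [304 206] [341 219] [319.73717949 211.40384615]
[333.5 237.5] 36.6 [0.455  0.0732 0.052 ]
[323.5 236.5] 31.5 [0.4526 0.0665 0.052 ]
[328.5 245.5] 28.8 [0.46   0.0684 0.052 ]
[321.5 223.5] 19.3 [0.443  0.0673 0.052 ]
[315.5 248.5] 17.9 [0.46   0.0588 0.052 ]
[311.5 235.5] 21.6 [0.4499 0.0584 0.052 ]
[296.5 179.5] 28.0 [0.4091 0.0581 0.052 ]
[345.5 232.5] 25.2 [0.4534 0.0822 0.052 ]
```

```bash
python3 - <<'E'
from h import *
im=cv2.imread('pics/w10.png'); z=np.load('w10.npz'); m=(z['K'],float(z['k']),z['R'],z['t'])
g=cv2.cvtColor(im,cv2.COLOR_BGR2GRAY)
print('col320',g[195:300:3,320]); print('row245',g[245,270:372:3]); print('row235',g[235,270:372:3])
R=g[225:265,295:345]; mk=(R<60).astype(np.uint8); n,l,st,ce=cv2.connectedComponentsWithStats(mk)
for i in range(1,n):
    if st[i,4]>8: print(st[i],ce[i]+[295,225],plane(m,ce[i]+[295,225],.052)[0].round(4))
E
```

```text
col320 [ 87  87  60  60  24  25  25  85  91  68  67  67  68 137  23  24  22  22
  27 138 140 141 140 139 140  60 106 127 128 132 134 126 124 125 122]
row245 [ 59  56  59  62  62  62  61  76 131  76 140 141 142 142 141  81  21  22
  23  23  26  69  66  67  66  67  67  63  61  61  60  63  59  60]
row235 [ 60  61  60  61  61  60  59  59  61 128 142 142 143 143 138 143 137  63
  45 124 144  94  67  68  67  66  66  61  61  60  63  62  59  60]
[ 2  0  6  7 10] [299.3 227.7] [0.4423 0.0515 0.052 ]
[ 20  10  18  16 210] [323.34285714 242.73809524] [0.4571 0.0653 0.052 ]
```

{"fn": "arm_command", "kwargs": {
  "deltas": [
    [[0.2,0.2,-1,0,0,0],[0,0,-1.5,0,0,0],[0,0,-1.5,0,0,0],[0,0,-1.5,0,0,0],[0,0,-1.5,0,0,0],[0,0,-1.5,0,0,0],[0,0,-1.3,0,0,0],[0,0,-1,0,0,0],[0,0,-0.6,0,0,0],[0,0,-0.4,0,0,0],[0,0,0,0,0,0]]
  ]
}}

```text
t: 29.82
tool_pos: [0.4556, 0.0639, 0.0243]
orientation: [-0.376, -3.118, 0.0]
force: [-0.4, -0.4, 0.2]
opening: 0.093
gripper_force: 0.0
```

{"fn": "arm_command", "kwargs": {
  "deltas": [
    [[0,0,0,0,0,0],[0,0,0,0,0,0],[0,0,0,0,0,0],[0,0,0,0,0,0],[0,0,0,0,0,0],[0,0,0,0,0,0],[0,0,0,0,0,0],[0,0,0,0,0,0],[0,0,0,0,0,0],[0,0,0,0,0,0],[0,0,0,0,0,0],[0,0,0,0,0,0]]
  ],
  "gripper": -1,
  "squeeze": 15
}}

```text
t: 30.82
tool_pos: [0.4561, 0.0638, 0.0252]
orientation: [0.376, 3.119, 0.0]
force: [-0.3, 0.1, 0.6]
opening: 0.0399
gripper_force: 15.0
```

{"fn": "arm_command", "kwargs": {
  "deltas": [
    [[0,0,0.5,0,0,0],[0,0,1,0,0,0],[0,0,1.5,0,0,0],[0,0,2,0,0,0],[0,0,2,0,0,0],[0,0,2,0,0,0],[0,0,2,0,0,0],[0,0,1,0,0,0],[0,0,0,0,0,0]]
  ]
}}

```text
t: 31.57
tool_pos: [0.4581, 0.0638, 0.1486]
orientation: [0.376, 3.113, 0.001]
force: [0.2, 0.2, -1.2]
opening: 0.0396
gripper_force: 15.0
```

{"fn": "arm_command", "kwargs": {
  "deltas": [
    [[0,-1,0,0,0,0],[-0.1,-2,0,0,0,0],[-0.1,-2,0,0,0,0],[-0.1,-2,0,0,0,0],[-0.1,-2,0,0,0,0],[-0.1,-2,0,0,0,0],[-0.1,-2,0,0,0,0],[-0.1,-2,0,0,0,0],[-0.1,-2,0,0,0,0],[-0.1,-2,0,0,0,0],[-0.1,-2,0,0,0,0],[-0.1,-2,0,0,0,0]]
  ]
}}

```text
t: 32.57
tool_pos: [0.4435, -0.1673, 0.1431]
orientation: [-0.376, -3.116, -0.001]
force: [0.1, 0.2, 0.1]
opening: 0.0397
gripper_force: 15.0
```

{"fn": "arm_command", "kwargs": {
  "deltas": [
    [[0,-2,0,0,0,0],[0,-2,0,0,0,0],[0,-2,0,0,0,0],[0,-2,0,0,0,0],[0,-2,0,0,0,0],[0,-2,0,0,0,0],[0,-2,0,0,0,0],[0,-2,0,0,0,0],[0,-2,0,0,0,0],[0,-2,0,0,0,0],[0,-1.5,0,0,0,0],[0,-0.7,0,0,0,0]]
  ]
}}

```text
t: 33.57
tool_pos: [0.4433, -0.3897, 0.1429]
orientation: [-0.378, -3.116, -0.002]
force: [0.6, 0.2, -0.2]
opening: 0.0401
gripper_force: 15.0
```

{"fn": "arm_command", "kwargs": {
  "deltas": [
    [[0,0,0,0,0,0],[0,0,0,0,0,0]]
  ]
}}

```text
t: 33.73
tool_pos: [0.4442, -0.3877, 0.1438]
orientation: [-0.377, -3.117, -0.003]
force: [0.2, -0.9, -0.4]
opening: 0.0393
gripper_force: 15.0
```

```bash
python3 - <<'E'
from h import *
s=pose(); im,m=snap('w11'); g=cv2.cvtColor(im,cv2.COLOR_BGR2GRAY)
c=np.array([.469,-.3945]); a=np.radians(-13.4); u=np.array([np.cos(a),np.sin(a)]); v=np.array([-u[1],u[0]])
q=lambda x,y,z:[*(c+x*u+y*v),z]
print(proj(m,[q(-.065,-.045,.022),q(-.065,.045,.022),q(.065,.045,.022),q(.065,-.045,.022),q(.038,0,.056),[*s['tool_pos'][:2],.004]]).round(0))
# grey profiles along world lines at rim height
def prof(p0,p1,n=41):
    P=np.linspace(p0,p1,n); uv=proj(m,P).astype(np.float32); return cv2.remap(g,uv[:,0].reshape(1,-1).copy(),uv[:,1].reshape(1,-1).copy(),cv2.INTER_LINEAR).ravel()
for x in (-.055,-.045): print('y -70..-30',x,prof(q(x,-.07,.022),q(x,-.03,.022)),'y 30..70',prof(q(x,.03,.022),q(x,.07,.022)))
for y in (-.03,.03): print('x -85..-45',y,prof(q(-.085,y,.022),q(-.045,y,.022)))
E
```

```text
t 33.73 tcp [ 0.4442 -0.3877  0.1438] closing 76.2 open 0.0393 f [ 0.2 -0.9 -0.4]
[[257. 180.]
 [376. 180.]
 [371. 332.]
 [265. 333.]
 [318. 325.]
 [318. 224.]]
y -70..-30 -0.055 [163 135 127 124 110 104 101  99  99 100 101 102 104 105 104 104 125 132
 132 117 141 167 169 151 134 131 126  87  49  55 100 128 132 133 133 133
 133 133 133 134 134] y 30..70 [118 119 121 130 126  94  70  49  47 102 134 138 141 159 174 176 176 176
 176 176 176 175 176 176 176 176 176 176 176 176 177 177 177 177 176 177
 176 176 176 175 174]
y -70..-30 -0.045 [101  99 100 101 101  95  89  86  82  76  76  75  76  83  86  91  96  96
  96  98  99  99  98  84  74  72  71  56  40  38  52  65  71  72  72  72
  72  72  72  72  71] y 30..70 [ 72  72  71  71  71  71  69  48  43  59  71  71  77 129 152 154 164 171
 163 162 161 156 153 150 147 149 154 157 158 156 156 156 158 170 176 176
 176 177 177 176 176]
x -85..-45 -0.03 [176 176 176 176 176 175 174 174 174 174 174 176 175 176 176 175 176 171
 125  52  46  75 130 136 135 134 134 135 134 134 134 133 134 133 133 132
 117  77  73  72  71]
x -85..-45 0.03 [101 142 156 157 155 153 152 153 156 158 157 156 155 156 156 155 158 152
  68  41  42  74 117 119 119 119 119 119 119 118 118 117 110  95  71  68
  70  71  72  71  72]
```

{"fn": "arm_command", "kwargs": {
  "deltas": [
    [[-0.3,-0.1,-1,0,0,0],[-0.2,-0.1,-1.5,0,0,0],[0,0,-1.5,0,0,0],[0,0,-1.5,0,0,0],[0,0,-1.5,0,0,0],[0,0,-1.5,0,0,0],[0,0,-1.1,0,0,0],[0,0,-0.7,0,0,0],[0,0,-0.5,0,0,0],[0,0,-0.3,0,0,0],[0,0,0,0,0,0],[0,0,0,0,0,0]]
  ]
}}

```text
t: 34.78
tool_pos: [0.4403, -0.3905, 0.0347]
orientation: [0.376, 3.118, -0.001]
force: [0.2, 0.0, 0.5]
opening: 0.04
gripper_force: 15.0
```

```bash
python3 -c "
from h import *
pose()"
```

```text
t 34.78 tcp [ 0.4403 -0.3905  0.0347] closing 76.2 open 0.04 f [0.2 0.  0.5]
```

{"fn": "arm_command", "kwargs": {
  "deltas": [
    [[0,0,-0.2,0,0,0],[0,0,-0.15,0,0,0],[0,0,-0.1,0,0,0],[0,0,0,0,0,0],[0,0,0,0,0,0]]
  ]
}}

```text
t: 35.2
tool_pos: [0.44, -0.3902, 0.0296]
orientation: [-0.377, -3.119, -0.0]
force: [-0.3, -0.2, -0.8]
opening: 0.0397
gripper_force: 15.0
```

{"fn": "arm_command", "kwargs": {
  "deltas": [
    [[0,0,0,0,0,0],[0,0,0,0,0,0],[0,0,0,0,0,0],[0,0,0,0,0,0],[0,0,0,0,0,0],[0,0,1,0,0,0],[0,0,1.5,0,0,0],[0,0,2,0,0,0],[0,0,2,0,0,0],[0,0,2,0,0,0],[0,0,2,0,0,0],[0,0,1,0,0,0]]
  ],
  "gripper": 0.3
}}

```text
t: 36.2
tool_pos: [0.4411, -0.3913, 0.1486]
orientation: [0.376, 3.116, -0.004]
force: [0.7, -0.9, 0.3]
opening: 0.0604
gripper_force: 0.0
```

```bash
python3 - <<'E'
from h import *
s=pose(); im,m=snap('w12'); g=cv2.cvtColor(im,cv2.COLOR_BGR2GRAY)
u=proj(m,[.440,-.390,.056])[0]; print(u); x,y=u.round().astype(int)
R=g[y-25:y+25,x-30:x+30]; print(g[y,x-48:x+49:3],g[y-45:y+46:3,x])
n,l,st,ce=cv2.connectedComponentsWithStats((R<50).astype(np.uint8))
for i in range(1,n):
    if st[i,4]>20: print(st[i],plane(m,ce[i]+[x-30,y-25],.056)[0].round(4))
E
```

```text
t 36.2 tcp [ 0.4411 -0.3913  0.1486] closing 76.2 open 0.0604 f [ 0.7 -0.9  0.3]
[320.14869443 238.81720252]
[30 47 47 46 47 46 47 59 74 73 73 74 74 73 17 14 15 14 14 29 73 72 73 73
 73 73 51 46 47 46 47 47 46] [ 52  50  73  22  23  21  53  75  75  74  73  74  73  18  14  15  14  15
  46  72  72  72  72  72  56  45  52  59 111  22  22]
[  0   0  17  50 315] [ 0.4379 -0.4089  0.056 ]
[10  0 10  7 34] [ 0.4211 -0.3975  0.056 ]
[43  0 10  7 32] [ 0.4268 -0.3734  0.056 ]
[56  0  4 18 50] [ 0.4319 -0.368   0.056 ]
[ 23  18  17  17 226] [ 0.4409 -0.3895  0.056 ]
[46 33 14 17 95] [ 0.4587 -0.3759  0.056 ]
```

The spool stands upright at the target. Now the die.

{"fn": "arm_command", "kwargs": {
  "deltas": [
    [[0.1,1,0,0,0,1.6],[0.1,2,0,0,0,1.6],[0.1,2,0,0,0,1.6],[0.1,2,0,0,0,1.6],[0.1,2,0,0,0,1.6],[0.1,2,0,0,0,1.6],[0.1,2,0,0,0,1.6],[0.1,2,0,0,0,1.6],[0.1,2,0,0,0,1.6],[0.1,2,0,0,0,1.6],[0.1,2,0,0,0,1.6],[0.1,2,0,0,0,1.6]]
  ],
  "gripper": 1
}}

```text
t: 37.25
tool_pos: [0.4507, -0.1581, 0.1426]
orientation: [0.153, -3.135, -0.003]
force: [0.7, -0.1, -0.1]
opening: 0.0933
gripper_force: 0.0
```

{"fn": "arm_command", "kwargs": {
  "deltas": [
    [[0.1,2,0,0,0,1.6],[0.1,2,0,0,0,1.6],[0.1,2,0,0,0,1.6],[0.1,2,0,0,0,1.6],[0,1.2,0,0,0,1.6],[0,0.5,0,0,0,1.8],[0,0,0,0,0,0],[0,0,0,0,0,0],[0,0,0,0,0,0]]
  ]
}}

```text
t: 38.0
tool_pos: [0.4557, -0.0637, 0.1441]
orientation: [0.415, -3.113, 0.0]
force: [-0.4, -0.1, -0.2]
opening: 0.0927
gripper_force: 0.0
```

```bash
python3 - <<'E'
from h import *
s=pose(); im,m=snap('w13'); g=cv2.cvtColor(im,cv2.COLOR_BGR2GRAY)
u=proj(m,[[.4575,-.063,.052],[.4575,-.063,.012]]); print(u); x,y=u[0].round().astype(int)
print(g[y-48:y+40:4,x-60:x+61:5])
R=g[y-70:y+60,x-80:x+80]
c=cv2.HoughCircles(cv2.medianBlur(R,3),cv2.HOUGH_GRADIENT,1,6,param1=60,param2=12,minRadius=6,maxRadius=35)
for a in c[0][:8]: print(a[:2]+[x-80,y-70],a[2],plane(m,a[:2]+[x-80,y-70],.052 if a[2]<18 else .012)[0].round(4))
E
```

```text
t 38.0 tcp [ 0.4557 -0.0637  0.1441] closing 105.2 open 0.0927 f [-0.4 -0.1 -0.2]
[[318.83383653 243.41287926]
 [318.94554064 228.28263396]]
[[ 81  83  81  84  79  85  84  59 125 133 124 125 124  58  81  81  80  79
   83  84  83  82  76 144 146]
 [ 80  80  80  82  77  82  78 105 126 128 126  87  79  59  81  81  81  81
   78  82  84  78  81 124 147]
 [ 81  80  83  85  78  79  59 125 127 107  55  35  41  35  42  80  81  81
   80  85  82  80  81 142 146]
 [ 80  78  79  83  79  74  60 124 118  36  94  97 100  61  59  36  82  80
   78  82  82  82  80 144 145]
 [ 59  79  83  81  79  59  59 127  47  91  51  91 104  60  61  59  38  81
   80  84  85  84  79 145 146]
 [ 59  62  78  78  78  59  65 124  88  44  44  32  32  33  54  59  57  78
   79  82  85  82  79 146 146]
 [ 60  63  60  58  59  60 111  83  44  44  31  32  32  34  32  57  54  52
   58  60  63  60  63 126 126]
 [ 59  57  59  61  60  61  75  60  47  43  30  32  43  38  32  32  44  43
   62  58  58  59  61 126 123]
 [ 58  56  61  60  61  60  60  55  44  36  60 100  97  98  93  31  43  44
   62  59  63  76  82 143 143]
 [ 59  58  62 
[... 1011 characters left out ...]
127 128 126 122 125 123]
 [131 125 128 128 128 121 131 127 132 133 125 128 126 126 128 130 126 128
  129 130 130 125 121 128 122]
 [130 129 130 128 126 124 130 132 135 129 123 132 128 131 127 129 126 131
  122 131 121 121 125 128 126]
 [127 132 125 127 129 127 131 130 130 128 127 131 127 129 123 127 124 123
  134 126 121 128 125 128 129]]
[319.5 230.5] 26.6 [ 0.4592 -0.0621  0.012 ]
[311.5 226.5] 33.3 [ 0.4576 -0.0692  0.012 ]
[319.5 224.5] 26.6 [ 0.4543 -0.0634  0.012 ]
[314.5 211.5] 23.2 [ 0.445  -0.0701  0.012 ]
[325.5 228.5] 19.9 [ 0.4563 -0.0578  0.012 ]
[328.5 236.5] 27.5 [ 0.4622 -0.0536  0.012 ]
[312.5 219.5] 23.2 [ 0.4518 -0.0699  0.012 ]
[313.5 232.5] 23.2 [ 0.4621 -0.0663  0.012 ]
```

{"fn": "arm_command", "kwargs": {
  "deltas": [
    [[0.15,0,-1,0,0,0],[0,0,-1.5,0,0,0],[0,0,-1.5,0,0,0],[0,0,-1.5,0,0,0],[0,0,-1.5,0,0,0],[0,0,-1.5,0,0,0],[0,0,-1.4,0,0,0],[0,0,-1,0,0,0],[0,0,-0.7,0,0,0],[0,0,-0.4,0,0,0],[0,0,0,0,0,0]]
  ]
}}

```text
t: 38.97
tool_pos: [0.457, -0.0632, 0.0238]
orientation: [0.416, -3.113, -0.001]
force: [-0.3, 0.1, 0.6]
opening: 0.0929
gripper_force: 0.0
```

{"fn": "arm_command", "kwargs": {
  "deltas": [
    [[0,0,0,0,0,0],[0,0,0,0,0,0],[0,0,0,0,0,0],[0,0,0,0,0,0],[0,0,0,0,0,0],[0,0,0,0,0,0],[0,0,0,0,0,0],[0,0,0,0,0,0],[0,0,0,0,0,0],[0,0,0,0,0,0],[0,0,0,0,0,0],[0,0,0,0,0,0]]
  ],
  "gripper": -1,
  "squeeze": 30
}}

```text
t: 39.97
tool_pos: [0.4575, -0.0632, 0.0246]
orientation: [0.416, -3.114, -0.0]
force: [-0.1, 0.3, 0.9]
opening: 0.025
gripper_force: 30.0
```

```bash
python3 -c "
from h import *
pose()"
```

```text
t 39.97 tcp [ 0.4575 -0.0632  0.0246] closing 105.2 open 0.025 f [-0.1  0.3  0.9]
```

{"fn": "arm_command", "kwargs": {
  "deltas": [
    [[0,0,0.5,0,0,0],[0,0,1,0,0,0],[0,0,1.5,0,0,0],[0,0,2,0,0,0],[0,0,2,0,0,0],[0,0,2,0,0,0],[0,0,2,0,0,0],[0,0,1,0,0,0],[0,1,0.5,0,0,0],[-0.1,1.5,0,0,0,0],[-0.1,2,0,0,0,0],[-0.1,2,0,0,0,0]]
  ]
}}

```text
t: 40.97
tool_pos: [0.4538, 0.0029, 0.149]
orientation: [0.415, -3.113, -0.001]
force: [-0.4, 0.3, -2.1]
opening: 0.0251
gripper_force: 30.0
```

{"fn": "arm_command", "kwargs": {
  "deltas": [
    [[-0.1,2,0,0,0,0],[-0.1,2,0,0,0,0],[-0.1,2,0,0,0,0],[-0.1,2,0,0,0,0],[-0.1,2,0,0,0,0],[-0.1,2,0,0,0,0],[-0.1,2,0,0,0,0],[-0.1,2,0,0,0,0],[-0.1,2,0,0,0,0],[-0.1,2,0,0,0,0],[-0.1,2,0,0,0,0],[-0.1,2,0,0,0,0]]
  ]
}}

```text
t: 41.97
tool_pos: [0.4412, 0.2431, 0.1486]
orientation: [0.416, -3.112, 0.0]
force: [0.4, 0.2, -1.4]
opening: 0.0255
gripper_force: 30.0
```

{"fn": "arm_command", "kwargs": {
  "deltas": [
    [[-0.1,2,0,0,0,0],[-0.1,2,0,0,0,0],[-0.1,2,0,0,0,0],[-0.1,2,0,0,0,0],[-0.1,2,0,0,0,0],[-0.2,2,0,0,0,0],[-0.2,1.7,0,0,0,0],[-0.2,1,0,0,0,0],[0,0,0,0,0,0],[0,0,0,0,0,0],[0,0,0,0,0,0]]
  ]
}}

```text
t: 42.88
tool_pos: [0.4313, 0.388, 0.1492]
orientation: [0.416, -3.113, 0.001]
force: [-0.5, 0.4, -1.8]
opening: 0.0251
gripper_force: 30.0
```

```bash
python3 - <<'E'
from h import *
s=pose(); im,m=snap('w14'); g=cv2.cvtColor(im,cv2.COLOR_BGR2GRAY)
c=np.array([.4585,.3985]); a=np.radians(15.2); u=np.array([np.cos(a),np.sin(a)]); v=np.array([-u[1],u[0]])
q=lambda x,y,z:[*(c+x*u+y*v),z]
d=s['tool_pos'][:2]-c; print('local tcp',d@u,d@v)
def prof(p0,p1,n=41):
    P=np.linspace(p0,p1,n); uv=proj(m,P).astype(np.float32); return cv2.remap(g,uv[:,0].reshape(1,-1).copy(),uv[:,1].reshape(1,-1).copy(),cv2.INTER_LINEAR).ravel()
for x in (-.058,-.048): print('y -70..-30',x,prof(q(x,-.07,.022),q(x,-.03,.022)),'y 30..70',prof(q(x,.03,.022),q(x,.07,.022)))
for y in (-.03,0,.03): print('x -85..-45',y,prof(q(-.085,y,.022),q(-.045,y,.022)))
E
```

```text
t 42.88 tcp [0.4313 0.388  0.1492] closing 105.2 open 0.0251 f [-0.5  0.4 -1.8]
local tcp -0.029015322019167417 -0.0030199211264387714
y -70..-30 -0.058 [ 84  98 101 103 104 105 106 106 106 106 106 106 105 105 103 103 101  99
  99 100 101 101 101 100 101 101 103 101  88  75  74  69  50  38  57  71
  74  74  75  74  74] y 30..70 [ 56  57  56  57  57  57  56  56  56  58  70  60  42  45  72 100 136 152
 169 179 180 180 180 180 180 181 181 180 181 180 181 181 180 178 175 173
 173 175 177 178 179]
y -70..-30 -0.048 [ 77  76  75  75  82  96 102 105 106 107 106 104 101 100 101 102 101 102
 103 103 102  99  98  98 100 100 100  98  83  75  73  70  49  38  51  70
  73  73  73  73  73] y 30..70 [ 55  55  55  55  55  55  55  55  56  55  54  49  41  41  54  90 123 138
 168 180 180 180 181 181 181 181 181 181 181 181 180 180 181 181 181 181
 181 181 181 181 181]
x -85..-45 -0.03 [179 179 179 178 170 155 110 101 100 101 101 101 101 100  99 100 101  99
  70  42  41  54  73  75  75  74  74  74  73  73  74  73  74  73  73  73
  74  73  72  72  73]
x -85..-45 0 [180 180 180 180 180 180 180 181 180 178 142 106 105 107 108 108 105 101
  65  43  42  57  74  76  78 102 142 144 144 143 142 142 142 142 141 142
 140 141 140 140 140]
x -85..-45 0.03 [174 176 177 159 138  91  81  80  80  79  79  80  80  80  80  80  79  75
  56  42  42  49  57  57  57  57  57  56  56  57  56  56  55  55  56  56
  55  55  55  55  54]
```

{"fn": "arm_command", "kwargs": {
  "deltas": [
    [[0.2,0.3,-1,0,0,0],[0,0.4,-1.5,0,0,0],[0,0,-1.5,0,0,0],[0,0,-1.5,0,0,0],[0,0,-1.5,0,0,0],[0,0,-1.5,0,0,0],[0,0,-1.3,0,0,0],[0,0,-0.9,0,0,0],[0,0,-0.5,0,0,0],[0,0,-0.4,0,0,0],[0,0,0,0,0,0],[0,0,0,0,0,0]]
  ]
}}

```text
t: 43.93
tool_pos: [0.4339, 0.396, 0.0341]
orientation: [-0.416, 3.113, 0.001]
force: [0.8, -1.0, -2.2]
opening: 0.0254
gripper_force: 30.0
```

{"fn": "arm_command", "kwargs": {
  "deltas": [
    [[0,0,0,0,0,0],[0,0,-0.1,0,0,0],[0,0,0,0,0,0]]
  ]
}}

```text
t: 44.18
tool_pos: [0.4339, 0.3961, 0.0332]
orientation: [-0.416, 3.113, 0.001]
force: [0.4, -0.5, -1.4]
opening: 0.0254
gripper_force: 30.0
```

{"fn": "arm_command", "kwargs": {
  "deltas": [
    [[0,0,-0.15,0,0,0],[0,0,-0.15,0,0,0],[0,0,-0.1,0,0,0],[0,0,0,0,0,0],[0,0,0,0,0,0]]
  ]
}}

```text
t: 44.6
tool_pos: [0.4335, 0.3958, 0.0287]
orientation: [-0.417, 3.114, 0.0]
force: [-0.2, 0.1, -2.0]
opening: 0.0253
gripper_force: 30.0
```

{"fn": "arm_command", "kwargs": {
  "deltas": [
    [[0,0,-0.05,0,0,0],[0,0,0,0,0,0]]
  ]
}}

```text
t: 44.77
tool_pos: [0.4336, 0.3958, 0.0286]
orientation: [-0.416, 3.114, 0.0]
force: [-2.1, -1.9, 4.6]
opening: 0.0251
gripper_force: 30.0
```

{"fn": "arm_command", "kwargs": {
  "deltas": [
    [[0,0,0,0,0,0],[0,0,0,0,0,0],[0,0,0,0,0,0],[0,0,0,0,0,0],[0,0,0,0,0,0],[0,0,1,0,0,0],[0,0,1.5,0,0,0],[0,0,2,0,0,0],[0,0,2,0,0,0],[0,0,2,0,0,0],[0,0,2,0,0,0],[0,0,2,0,0,0]]
  ],
  "gripper": 0.2
}}

```text
t: 45.77
tool_pos: [0.4336, 0.3958, 0.155]
orientation: [-0.416, 3.113, 0.001]
force: [0.1, 0.8, -0.0]
opening: 0.0556
gripper_force: 0.0
```

{"fn": "arm_command", "kwargs": {
  "deltas": [
    [[-1,-1,1,0,0,0],[-2,-2,2,0,0,0],[-2,-2,2,0,0,0],[-1,-1,1,0,0,0],[0,0,0,0,0,0],[0,0,0,0,0,0]]
  ]
}}

```text
t: 46.27
tool_pos: [0.3741, 0.3361, 0.2147]
orientation: [-0.416, 3.111, 0.003]
force: [0.7, -0.2, -0.6]
opening: 0.056
gripper_force: 0.0
```

```bash
python3 - <<'E'
from h import *
pose(); sc=eyes.read_camera('scene'); tp=eyes.read_camera('top'); cv2.imwrite('pics/s9.png',sc); cv2.imwrite('pics/t9.png',tp); w,_=snap('w15')
def crop(im,x,y,w,h): return cv2.resize(cv2.convertScaleAbs(im[y:y+h,x:x+w],alpha=1.5),(400,300),interpolation=cv2.INTER_CUBIC)
o=np.vstack([np.hstack([crop(sc,370,240,100,75),crop(sc,470,205,80,60)]),np.hstack([crop(sc,110,175,100,75),crop(tp,120,170,200,150)])])
cv2.imwrite('pics/fin.png',o)
E
```

```text
t 46.27 tcp [0.3741 0.3361 0.2147] closing 105.2 open 0.056 f [ 0.7 -0.2 -0.6]
```

View pics/fin.png

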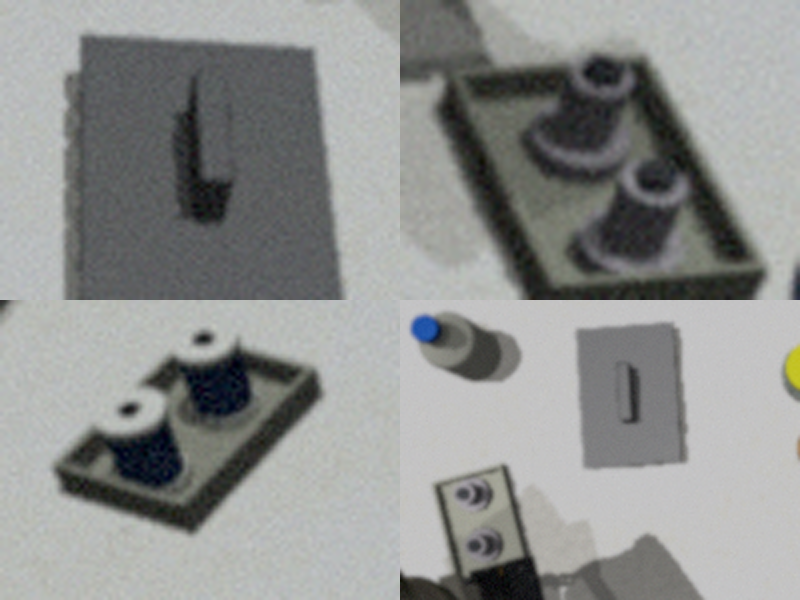

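Both trays hold two upright parts each and the lid covers the box squarely. As a last check I measure the lid's height and level by triangulating its corners.

```bash
python3 - <<'E'
from h import *
def quad(im,roi,lo,hi):
    x0,y0,x1,y1=roi; g=cv2.GaussianBlur(cv2.cvtColor(im,cv2.COLOR_BGR2GRAY),(3,3),0)[y0:y1,x0:x1]
    mk=((g>lo)&(g<hi)).astype(np.uint8); mk=cv2.morphologyEx(cv2.morphologyEx(mk,cv2.MORPH_CLOSE,np.ones((9,9))),cv2.MORPH_OPEN,np.ones((7,7)))
    k=max(cv2.findContours(mk,0,1)[0],key=cv2.contourArea); h=cv2.convexHull(k)
    for e in np.linspace(.02,.12,30):
        a=cv2.approxPolyDP(h,e*cv2.arcLength(h,True),True)
        if len(a)==4: break
    return a.reshape(-1,2)+[x0,y0]
sc=cv2.imread('pics/s9.png'); ms=model('scene'); w=cv2.imread('pics/w9.png'); z=np.load('w9.npz'); mw=(z['K'],float(z['k']),z['R'],z['t'])
qs=quad(sc,(375,240,465,330),0,88); print(qs.tolist())
Ws=plane(ms,qs,.030); print(Ws.round(4),[np.linalg.norm(Ws[i]-Ws[i-1]).round(4) for i in range(4)])
qw=np.array([(235,113.5),(404.5,113.5),(395,329),(246,329)]); Ww=plane(mw,qw,.030)
for i in range(4):
    j=np.argmin(np.linalg.norm(Ws-Ww[i],axis=1)); c1,d1=ray(mw,qw[i]); c2,d2=ray(ms,qs[j])
    A=np.c_[d1[0],-d2[0]]; t=np.linalg.lstsq(A,c2-c1,rcond=None)[0]; p=(c1+t[0]*d1[0]+c2+t[1]*d2[0])/2
    print(p.round(4))
E
```

```text
[[391, 249], [447, 252], [450, 329], [387, 322]]
[[0.5413 0.1548 0.03  ]
 [0.5321 0.2688 0.03  ]
 [0.7221 0.2721 0.03  ]
 [0.7252 0.1602 0.03  ]] [np.float64(0.1839), np.float64(0.1145), np.float64(0.19), np.float64(0.1119)]
[0.5373 0.1531 0.0266]
[0.5279 0.2707 0.0259]
[0.7081 0.2834 0.0127]
[0.7159 0.1605 0.0169]
```

```bash
python3 - <<'E'
from h import *
sc=cv2.imread('pics/s9.png'); ms=model('scene'); g=cv2.cvtColor(sc,cv2.COLOR_BGR2GRAY)
c=np.array([.6178,.2178]); a=np.radians(4.3); u=np.array([np.cos(a),np.sin(a)]); v=np.array([-u[1],u[0]])
for y in (-.04,.0,.04):
    for x,n in ((.086,'far'),(-.086,'near')):
        P=[[*(c+x*u+y*v),z] for z in (.026,.03,.034,0)]; uv=proj(ms,P); k=uv[1].round().astype(int)
        print(n,y,'rows z26,30,34,0:',uv[:,1].round(1),'gray from',k[1]-8,g[k[1]-8:k[1]+14,k[0]])
for x in (-.05,0,.05):
    for y in (.06,-.06):
        P=[[*(c+x*u+y*v),z] for z in (.026,.03,.034)]; uv=proj(ms,P); k=uv[1].round().astype(int); print('x',x,'y',y,'cols',uv[:,0].round(1),'from',k[0]-8,g[k[1],k[0]-8:k[0]+9])
E
```

```text
far -0.04 rows z26,30,34,0: [316.7 315.4 314.1 324.8] gray from 307 [ 60  63  63  62  63  63  61  63  60  51  37  25  19  28  17  40  51  72
  98 116 123 127]
near -0.04 rows z26,30,34,0: [249.  247.7 246.4 257.4] gray from 240 [121 124 126 126 122 127 125 124 112  81  62  59  65  59  65  59  57  60
  58  62  63  62]
far 0.0 rows z26,30,34,0: [318.2 317.  315.7 326.3] gray from 309 [ 63  60  66  65  62  61  63  61  61  35  27  26  33  22  36  45  49  66
  96 113 123 125]
near 0.0 rows z26,30,34,0: [250.2 248.8 247.5 258.5] gray from 241 [122 125 124 125 125 125 127 123 115  84  67  60  62  61  58  63  54  51
  51  48  50  50]
far 0.04 rows z26,30,34,0: [319.8 318.5 317.3 327.9] gray from 311 [ 61  65  64  62  68  64  62  63  48  23  28  17  26  26  39  51  51  74
  99 114 119 128]
near 0.04 rows z26,30,34,0: [251.3 250.  248.6 259.7] gray from 242 [126 128 123 124 123 129 123 125 112  90  67  59  63  56  62  67  59  65
  63  64  61  64]
x -0.05 y 0.06 cols [449.4 449.7 450.1] from 442 [ 62  61  64  60  61  55  64  81 110 125 127 124 124 122 125 124 127]
x -0.05 y -0.06 cols [389.5 389.7 389.8] from 382 [123 123 124 114  82  70  72  65  55  60  64  66  59  61  64  62  64]
x 0 y 0.06 cols [451.7 452.1 452.4] from 444 [ 60  60  62  58  62  60  63  79 106 119 127 124 125 126 123 124 125]
x 0 y -0.06 cols [389.6 389.8 389.9] from 382 [123 122 123 114  87  72  75  68  52  60  61  66  58  61  59  65  60]
x 0.05 y 0.06 cols [454.2 454.6 455. ] from 447 [ 59  58  64  63  63  59  62  82 109 118 123 121 120 126 121 124 123]
x 0.05 y -0.06 cols [389.7 389.9 390.1] from 382 [125 125 123 112  84  73  73  65  54  56  62  62  59  61  57  60  59]
```

The near and far lid edges both lie within about 1 px of the seated prediction, with the same offset at each end, so the lid is level. I hand the job in.

```bash
python3 -c "
from h import *
print(ticket.close_job()); pose()"
```

```text
the job is handed in; nothing more can be done
None
the job is handed in; nothing more can be done
```

I handed the job in at about 46 s. By my own camera measurements both buckles lie flat in the box with the lid fully down and level, the spool and die stand upright in their own trays, and the jar and bottle were not touched; no verdict came back.

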